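Clamp a cover onto a casting mould with a click-stop screw

ROBOT

A 6-joint arm with a two-finger parallel gripper is mounted at the origin on the work surface. World frame = base frame: x ahead of the robot, y to its left, z up, the work surface at z = 0. Lengths are in mm, angles in rad, forces in N, time in s.
With the tool pointing down it reaches from about 250 to 800 mm from the base axis. Payload 8.5 kg.
Tool frame: the origin (TCP) lies at the very end of the fingers, on their centre line; the grasp point (between the pads) lies r.grasp_offset behind it (r.grasp_offset is the distance from the TCP to the grasp point, in mm); z points along the fingers, y is the direction in which the jaws open and shut (so a half turn about z gives the same grasp; the last joint's range is limited). The gripper opens to 85 mm and grips with 20 to 120 N. Pads are 22 mm wide; open, the fingers measure 114 mm over their backs; the gripper's body (76 mm by 85 mm) begins 54 mm behind the grasp point. The pads swing forward as they close: fully open they stand 13 mm farther back than shut.
Start: joints at [-1.344, 0.238, -0.013, 1.319, 0, 1.571], TCP at [118.04, -511.513, 231.276] pointing down, gripper open.
Joint ranges: [-2.66, 2.66], [-1.03, 1.9], [-1.14, 1.46], [-1.82, 2.27], [-1.45, 1.34], [-3.14, 3.14]. Speed limits (rad/s): [2.22, 2.22, 2.79, 3.14, 3.14, 3.14].

INTERFACE

Orientations are given as a unit quaternion [w, x, y, z].
In Python, from rig import r gives the robot as it stands. The module is installed in compiled form; this text tells all that it offers.
- The arm moves only by the tool apply_moves, never from a script. Its argument "increments" is a list of rows, each an object with "slide": the shift along the world's x, y, z in m, a list of three; "angular": the turn, a rotation vector about the world's x, y, z in rad, a list of three; "jaw": the finger opening in m, from 0 to 0.0854. In form: [{"slide": [dx, dy, dz], "angular": [ax, ay, az], "jaw": jaw}, ...]. A call has 1 to 20 rows; each row is the pose to reach, as a shift and turn from the pose measured when the call began; what a row does not reach only later rows make up. A row lasts 1/12 s, in which the tool goes at most 41.7 mm and 7.16 degrees, less where a joint would pass 70% of its speed; a pose out of reach is approached as far as the arm can. A call with a gripper value outside its range is refused whole. The fingers move at their own pace and stop on an object; "force" is the grip in N (left out, the last holds). Time passes only in rows, so rows that repeat a pose let the fingers close. It gives the time, the measured TCP pose, the force and the opening at its end, in the units of the state.
- r.state(): the state, without advancing time (a new reading comes with each control period).
- r.camera(name): name is "scene" or "top" or "wrist"; returns the picture (420x560x3 uint8, red, green, blue); there is no depth.
- r.camera_info(name): a dict with "fx", "fy", "cx", "cy" (pixels), "cam_to_world" (4x4, takes a point from camera to world coordinates); the wrist camera has in their place "tool_from_camera" (4x4, takes a point from camera to tool coordinates, whose origin is the TCP and whose axes are the flange's). Camera axes: x right, y up, looking along -z (the intrinsics and any distortion apply to the point x, -y, -z); pixel columns grow to the right and rows downward; lengths in mm; the calibration is good to about 2 mm. A picture is of the moment at which its call begins: read the wrist's pose just before it. camera_info takes no time and is no camera call.
- r.sign_off(): hands the job in, once; it reports no verdict.
The state is a dict: "time_s": time; "joint_positions": joint angles; "qvel": joint speeds; "effort": joint torques, N m; "eef_pos": TCP position; "orientation": TCP orientation; "wrist_force": force on the tool from outside, world axes, zero at the start; "wrist_torque": the same for the moment, N m; "gripper_width": finger opening in mm.
Only numpy, scipy, OpenCV 4.12 (cv2) and the standard library are available. Lean on these libraries where they do the work, as an engineer would, in place of code of your own. Each camera call takes 0.05 s, during which the arm holds its last target.

TASK

Close the filled casting mould: set the loose round cover gently on it, centred and lying flat, then swing the blue clamp arm all the way round over it. Turn the orange wing handle clockwise to screw the clamp down tight onto the cover, stop turning at the first click (when the handle first gives way), and let go. Leave the finished dial, the bottle, the jar and the brush where they are.

Things in the scene. Friction and masses are not known exactly. Their poses are not given: they have to be found in the camera images.
- fixture: Fixed clamp fixture. Origin: centre of the underside of its round steel foot (170 mm across, 12 mm thick) on the bench; z up. On the foot is the cream mould, 150 mm across, its flat top 46 mm above the bench. The clamp arm's pivot post (32 mm thick, round foot 90 mm) stands 150 mm from the mould's axis along the fixture's -y.
- mould_top (a point): Centre of the mould's flat top, 46 mm above the bench, where the cover's underside goes; axes as the fixture.
- pivot (a point): Vertical turning axis of the clamp arm, at the height of the arm's underside, 118 mm above the bench; axes as the fixture.
- strap (a joint): Swing of the blue clamp arm (36 mm wide, 118 to 136 mm above the bench), rad. 0: home on its stop, arm along the fixture's +y, screw over the mould's centre, 150 mm from the pivot. Positive: swung out, anticlockwise from above; starts 1.0 to 1.4. About 2 N at the screw swings it; it stays where left. It can be dragged by the wing handle if the grip turns with the arm.
- wing_grip (a point): Point to grip, on the screw's axis inside the orange wing handle: an upright bar 100 mm long (point x), 20 mm wide (y), 36 mm high, from 24 mm below the point to 12 mm above, over a 52 mm round collar. 195 mm above the bench with the screw up; sinks 2.6 mm per rad to 185 mm when tight. Its yaw is the fixture's yaw + strap - screw - clutch.
- screw (a joint): How far the screw (collar) has been turned down, rad, clockwise from above positive. 0 is fully up, starts 0 to 0.8, and it stops dead at 3.8, where the pad is pressed on the cover. Turning it takes about 0.1 N m, and it stays where it is left.
- clutch (a joint): Turn of the wing handle relative to the collar under it, rad, clockwise positive. Stays 0 until 0.36 N m, reached only when the screw has stopped at 3.8. Then the handle gives way (the click) against a steady spring of about 0.4 N m; it springs back when let go. Clicked beyond 0.12; over-tightened beyond 0.42; hard stop 0.55.
- spindle: Steel spindle with a round black pressure pad, 32 mm across, under the clamp arm's free end; goes down with the screw but does not turn. Screw up: pad face 102 mm above the bench, 10 mm clear of the boss of a cover on the mould. Origin: on the screw's axis, 118 mm above the bench when the screw is up.
- cover: Loose mould cover, 0.3 to 0.6 kg: white disc 150 mm across, 12 mm thick, with an upright green round boss in its centre, 48 mm across, 34 mm high (top 46 mm above the underside), to grip and for the clamp to press on. Origin: centre of its underside; z up. Lies flat on the bench in one of two places, swapped with the dial.
- dial: Bystander: finished grey concrete clock dial with tick marks, 150 mm across, 20 mm thick, lying on the bench. Origin: centre of its underside.
- bottle: Bystander: off-white round bottle with a blue cap, 60 mm across, 170 mm high, standing. Origin: centre of its underside.
- jar: Bystander: reddish-brown jar with a black cap, 66 mm across, 95 mm high, standing beside the mould. Origin: centre of its underside.
- brush: Bystander: brush about 190 mm long, lying on the bench between robot and fixture. Origin: middle of its underside; x along its length.

How it is judged:
By the outcome, as a careful person would: the job done as asked, in the order asked, and still so for the second after the job is handed in, with the robot touching nothing.
It also fails if it takes over 72 s, if anything falls off the work surface, if the arm or the gripper's body presses on something with over 40 N, if the wrist force passes 120 N, or if a joint passes its speed limit or range.

## Working session

There is one attempt and no reset: what is moved stays moved. The work goes in short steps, Python scripts to look and compute and a tool call to move; the robot and the scene stay as the last step left them, time stands still between calls to the robot, and variables do not carry over. Pictures are saved under pics/ and viewed, and the job is handed in when it is done.

Besides the shell and the picture viewer there is one more tool, called after ">>>" by a JSON object that holds its "op" and its "data". apply_moves: Moves the arm, as the interface text tells. Its arguments: {"type":"object","properties":{"increments":{"type":"array"},"force":{"type":"number"}},"required":["increments"]}

```bash
mkdir -p pics
cat > h.py <<'E'
import numpy as np,cv2
from rig import r
def save(n,f):
    im=r.camera(n); cv2.imwrite(f'pics/{f}.png',im[:,:,::-1]); return im
def ray(info,u,v,T=None):
    T=np.array(info['cam_to_world']) if T is None else T
    d=np.array([(u-info['cx'])/info['fx'],-(v-info['cy'])/info['fy'],-1.])
    return T[:3,3],T[:3,:3]@d
def onz(info,u,v,z,T=None):
    o,d=ray(info,u,v,T); return o+d*(z-o[2])/d[2]
def proj(info,p):
    T=np.linalg.inv(np.array(info['cam_to_world'])); q=T[:3,:3]@np.array(p,float)+T[:3,3]
    return info['cx']+info['fx']*q[0]/-q[2], info['cy']-info['fy']*q[1]/-q[2]
E
python3 - <<'E'
from h import *
print(r.state(), r.grasp_offset)
for n in ['scene','top','wrist']:
    save(n,n+'0'); print(n,r.camera_info(n))
E
```

```text
{'time_s': 0.0, 'joint_positions': array([-1.34400183e+00,  2.38793485e-01, -1.42420836e-02,  1.31920636e+00,
       -1.79638516e-05,  1.57079184e+00]), 'qvel': array([ 0.00019863, -0.00011922, -0.00070405, -0.00142876, -0.00239477,
       -0.00082847]), 'effort': array([-2.10503138e-03, -5.38774645e+01,  3.46443129e+01,  1.83151133e-02,
       -1.52400694e-04, -2.78193357e-05]), 'eef_pos': array([ 117.95100307, -511.15568311,  230.67570233]), 'orientation': array([-7.17144511e-04,  9.93576905e-01,  1.13156583e-01, -9.07109376e-05]), 'wrist_force': array([0.27880398, 0.10754004, 0.4487331 ]), 'wrist_torque': array([0.05917632, 0.00358213, 0.03346173]), 'gripper_width': 85.19485551253604} 18.700000000000003
scene {'fx': 503.37573410159786, 'fy': 503.37573410159786, 'cx': 287.8419498249637, 'cy': 211.78059483402907, 'cam_to_world': array([[ 1.50662516e-02, -8.25991885e-01,  5.63480624e-01,
         1.08755260e+03],
       [ 9.99884824e-01,  1.34772111e-02, -6.97885452e-03,
         2.59610888e+01],
       [-1.82967011e-03,  5.63520870e-01,  8.26099801e-01,
         9.08309801e+02],
   
[... 322 characters left out ...]
17665129e-02,  1.99039262e-03,
         3.87620606e+01],
       [-1.25827273e-03,  1.48226597e-01,  9.88952624e-01,
         1.10711378e+03],
       [ 0.00000000e+00,  0.00000000e+00,  0.00000000e+00,
         1.00000000e+00]])}
wrist {'fx': 367.91214529302016, 'fy': 367.91214529302016, 'cx': 279.0792538197352, 'cy': 209.47607520190886, 'tool_from_camera': array([[ 4.04337360e-04,  9.51155205e-01,  3.08712832e-01,
         7.97986786e+01],
       [ 9.99999155e-01, -3.26507039e-06, -1.29969146e-03,
         5.40338770e-01],
       [-1.23520032e-03,  3.08713097e-01, -9.51154403e-01,
        -1.41580336e+02],
       [ 0.00000000e+00,  0.00000000e+00,  0.00000000e+00,
         1.00000000e+00]])}
```

View pics/scene0.png

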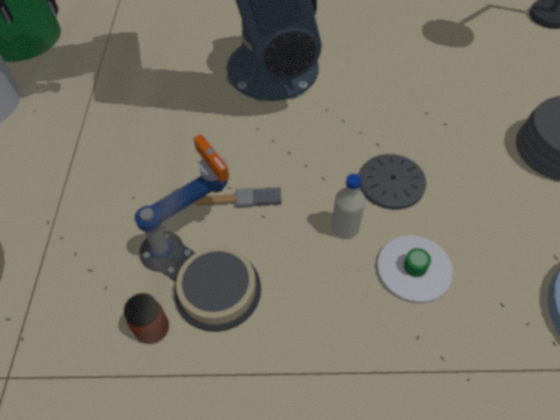

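View pics/top0.png

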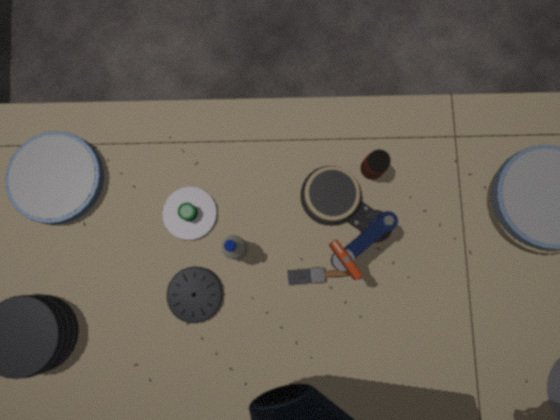

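View pics/wrist0.png

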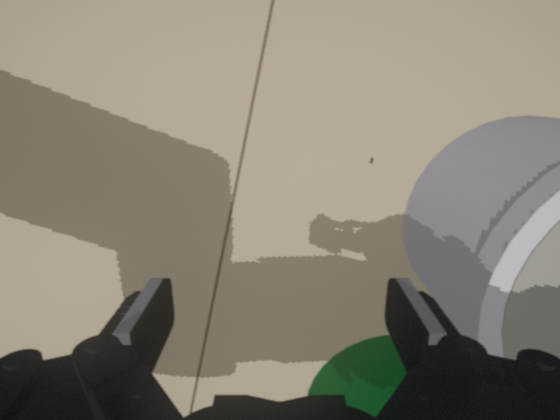

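The top view shows the cover at (190,212), dial (195,295), bottle (235,246), mould (332,193), jar (376,163), arm pivot (388,221) and wing (345,260). The brush is at (318,275). Next I'll measure them with colour masks.

Run:
```python
from h import *
def masks(im):
    hsv=cv2.cvtColor(im,cv2.COLOR_RGB2HSV); H,S,V=cv2.split(hsv)
    return dict(green=(H>50)&(H<85)&(S>90)&(V>50), white=(S<40)&(V>140), orange=((H<12))&(S>180)&(V>120),
      blue=(H>105)&(H<125)&(S>120)&(V>50), red=((H<10)|(H>170))&(S>90)&(V<120)&(V>40),cream=(H>12)&(H<30)&(S<110)&(V>150))
for n in ['top','scene']:
    im=cv2.imread(f'pics/{n}0.png')[:,:,::-1].copy(); info=r.camera_info(n)
    for k,m in masks(im).items():
        c,_=cv2.findContours(m.astype(np.uint8),cv2.RETR_EXTERNAL,cv2.CHAIN_APPROX_NONE)
        for q in sorted(c,key=cv2.contourArea,reverse=True)[:6]:
            a=cv2.contourArea(q)
            if a<40 or a>12000: continue
            M=cv2.moments(q); u,v=M['m10']/a,M['m01']/a
            print(n,k,a,round(u,1),round(v,1),cv2.boundingRect(q),{z:onz(info,u,v,z)[:2].round(0).tolist() for z in (12,46,136,207)})
```

```text
top white 2469.5 66.3 184.8 (30, 143, 66, 76) {12: [700.0, 631.0], 46: [693.0, 613.0], 136: [673.0, 564.0], 207: [657.0, 526.0]}
top white 2139.0 188.3 212.5 (162, 186, 54, 53) {12: [615.0, 290.0], 46: [610.0, 282.0], 136: [597.0, 261.0], 207: [587.0, 245.0]}
top orange 94.5 353.2 269.7 (345, 262, 16, 16) {12: [449.0, -158.0], 46: [449.0, -152.0], 136: [450.0, -136.0], 207: [450.0, -123.0]}
top blue 524.5 369.0 235.6 (347, 213, 50, 43) {12: [540.0, -206.0], 46: [538.0, -198.0], 136: [531.0, -178.0], 207: [525.0, -162.0]}
top blue 78.0 229.8 245.3 (225, 240, 11, 11) {12: [522.0, 175.0], 46: [520.0, 171.0], 136: [515.0, 160.0], 207: [510.0, 151.0]}
top red 163.0 368.5 170.2 (361, 156, 24, 23) {12: [723.0, -214.0], 46: [715.0, -206.0], 136: [693.0, -186.0], 207: [676.0, -169.0]}
scene green 2735.0 26.9 29.5 (0, 0, 59, 61) {12: [-169.0, -705.0], 46: [-121.0, -677.0], 136: [5.0, -604.0], 207: [105.0, -546.0]}
scene green 494.5 416.7 262.0 (405, 249, 25, 27) {12: [603.0, 292.0], 46: [621.0, 281.0], 136: [670.0, 255.0], 207: [708.0, 234.0]}
scene white 3896.0 416.1 267.1 (379, 232, 76, 69) {12: [615.0, 288.0], 46: [633.0, 278.0], 136: [680.0, 252.0], 207: [717.0, 231.0]}
scene blue 533.5 197.6 190.1 (180, 178, 45, 28) {12: [415.0, -166.0], 46: [440.0, -159.0], 136: [508.0, -139.0], 207: [561.0, -124.0]}
scene blue 181.0 147.8 219.4 (136, 203, 24, 28) {12: [491.0, -266.0], 46: [514.0, -255.0], 136: [574.0, -225.0], 207: [621.0, -202.0]}
scene blue 143.0 353.5 181.1 (347, 174, 14, 15) {12: [395.0, 182.0], 46: [421.0, 176.0], 136: [491.0, 161.0], 207: [546.0, 148.0]}
scene red 598.0 151.6 329.0 (127, 306, 41, 37) {12: [736.0, -224.0], 46: [749.0, -214.0], 136: [785.0, -189.0], 207: [813.0, -170.0]}
```

Run:
```python
from h import *
a=cv2.imread('pics/top0.png')[130:300,280:420]; b=cv2.imread('pics/scene0.png')[120:350,110:300]
cv2.imwrite('pics/c1.png',cv2.resize(a,None,fx=3.5,fy=3.5,interpolation=cv2.INTER_CUBIC))
cv2.imwrite('pics/c2.png',cv2.resize(b,None,fx=2.6,fy=2.6,interpolation=cv2.INTER_CUBIC))
```

```text
(no output)
```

View pics/c1.png

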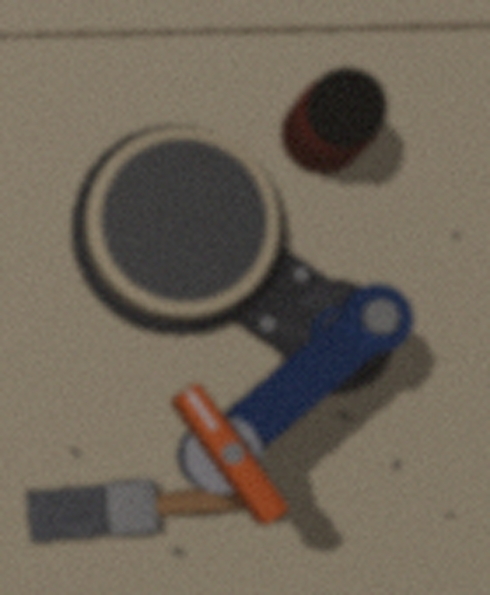

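View pics/c2.png

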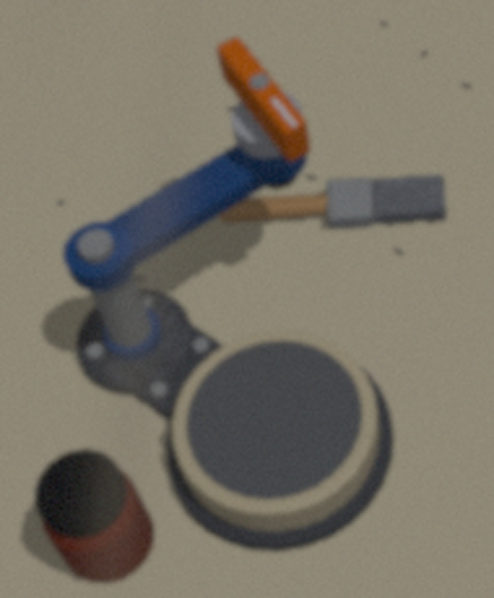

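```bash
cat >> h.py <<'E'
def tri(i1,p1,i2,p2):
    o1,d1=ray(i1,*p1);o2,d2=ray(i2,*p2)
    s=np.linalg.lstsq(np.c_[d1,-d2],o2-o1,rcond=None)[0]
    a=o1+d1*s[0];b=o2+d2*s[1]
    return (a+b)/2,np.linalg.norm(a-b)
E
python3 - <<'E'
from h import *
T=r.camera_info('top');S=r.camera_info('scene')
print('pivot',tri(T,(388.6,220.3),S,(146.9,214.2)))
print('wing',tri(T,(346.6,259.4),S,(209.6,150.8)))
print('boss', onz(S,417.5,258,46))
for n,info,seed in (('top',T,(332,193)),('scene',S,(216,281))):
    im=cv2.imread(f'pics/{n}0.png')
    g=cv2.medianBlur(im,3)
    R=g[:,:,2].astype(int)
    m=(R<105).astype(np.uint8)
    k,l,st,ce=cv2.connectedComponentsWithStats(m,connectivity=4)
    i=l[seed[1],seed[0]]; print(n,st[i],ce[i])
    c,_=cv2.findContours((l==i).astype(np.uint8),0,1); c=max(c,key=cv2.contourArea)
    P=np.array([onz(info,*q[0],46)[:2] for q in c],dtype=np.float32)
    print('fill circle',cv2.fitEllipse(P))
    # dial and cover
    hsv=cv2.cvtColor(g,cv2.COLOR_BGR2HSV)
    m=((hsv[:,:,1]<40)&(hsv[:,:,2]>120)).astype(np.uint8)
    s=(175,212) if n=='top' else (395,275)
    k,l,st,ce=cv2.connectedComponentsWithStats(m); i=l[s[1],s[0]]
    c,_=cv2.findContours((l==i).astype(np.uint8),0,1); c=max(c,key=cv2.contourArea)
    c=cv2.convexHull(c)
    P=np.array([onz(info,*q[0],12)[:2] for q in c],dtype=np.float32)
    print('cover',st[i],cv2.fitEllipse(P))
E
```

```text
pivot (array([ 566.31017506, -226.26672255,  142.39816559]), np.float64(0.4848213745367464))
wing (array([ 473.3593961 , -109.14781731,  209.53152169]), np.float64(0.6034666200842602))
boss [612.60859268 284.4526834   46.        ]
top [ 309  170   48   46 1752] [332.17636986 192.4783105 ]
fill circle ((656.4364624023438, -105.20975494384766), (125.58905029296875, 126.16645812988281), 0.7379748225212097)
cover [ 162  186   54   55 1955] ((615.3475952148438, 289.07403564453125), (149.59608459472656, 152.16043090820312), 67.94967651367188)
scene [ 182  251   67   61 3172] [215.01355612 281.07061791]
fill circle ((653.8489990234375, -107.20824432373047), (124.92716217041016, 125.32736206054688), 140.9947052001953)
cover [ 378  233   77   72 3477] ((613.6121215820312, 287.3904724121094), (153.0681610107422, 160.3132781982422), 101.01112365722656)
```

Run:
```python
from h import *
a=cv2.imread('pics/top0.png')[170:330,150:270]; b=cv2.imread('pics/scene0.png')[140:310,320:470]
cv2.imwrite('pics/c3.png',np.hstack([cv2.resize(a,(360,480),interpolation=cv2.INTER_CUBIC),cv2.resize(b,(424,480),interpolation=cv2.INTER_CUBIC)]))
```

```text
(no output)
```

View pics/c3.png

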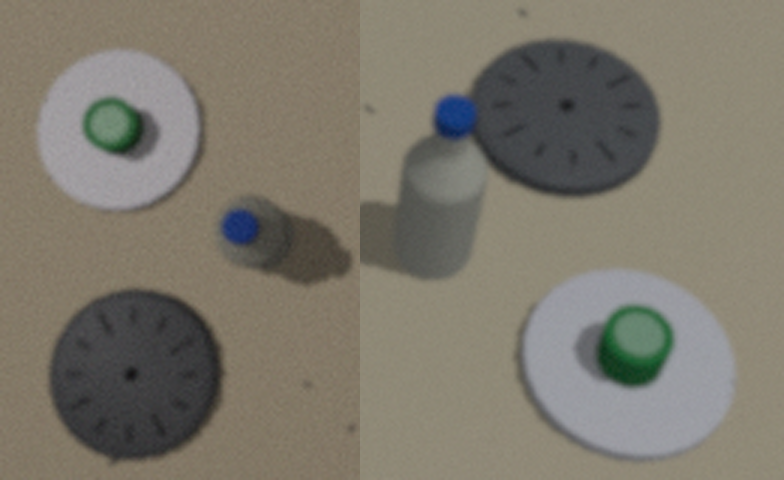

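>>> {"op": "apply_moves", "data": {"increments": [{"slide":[0.01,0.01,0.04],"angular":[0,0,0],"jaw":0.085},{"slide":[0.04,0.04,0.07],"angular":[0,0,0],"jaw":0.085},{"slide":[0.06,0.075,0.07],"angular":[0,0,0],"jaw":0.085},{"slide":[0.08,0.11,0.07],"angular":[0,0,0],"jaw":0.085},{"slide":[0.1,0.145,0.07],"angular":[0,0,0],"jaw":0.085},{"slide":[0.12,0.18,0.07],"angular":[0,0,0],"jaw":0.085},{"slide":[0.14,0.215,0.07],"angular":[0,0,0],"jaw":0.085}]}}

```text
time_s: 0.73
eef_pos: [257.3, -296.1, 300.8]
orientation: [-0.001, 0.994, 0.113, 0.0]
wrist_force: [0.8, -0.8, 1.1]
gripper_width: 85.4
```

Run:
```python
from h import *
s=r.state(); print(s['joint_positions'].round(3),s['eef_pos'],s['orientation'],s['wrist_torque'])
T=r.camera_info('top');S=r.camera_info('scene')
# bar ends
a=onz(T,333.7,242.9,207);b=onz(T,357.1,276.3,207);d=a-b;print('bar',d,np.arctan2(d[1],d[0]),(a+b)/2)
# jar cap, c1 (346,107) z95 ; c2 (82,495)
print('jar',tri(T,(280+346/3.5,130+107/3.5),S,(110+82/2.6,120+495/2.6)))
print('bottle',tri(T,(230,245.5),S,(353.5,180)))
```

```text
[-8.560e-01 -7.000e-03 -1.230e-01  1.455e+00  1.000e-03  2.060e+00] [ 257.28851924 -296.11896668  300.75887157] [-5.18181128e-04  9.93615791e-01  1.12815741e-01  1.80625984e-06] [-0.04118329 -0.05657695  0.00266435]
bar [74.95397389 48.74201559  0.        ] 0.5765808969751351 [ 473.2416928  -106.41363618  207.        ]
jar (array([ 730.79766975, -225.63885588,   86.0122684 ]), np.float64(0.17374168107173074))
bottle (array([512.33342898, 155.53977302, 167.08875224]), np.float64(0.020558074302434635))
```

>>> {"op": "apply_moves", "data": {"increments": [{"slide":[0.02,0.032,0],"angular":[0,0,0.1],"jaw":0.085},{"slide":[0.04,0.065,0],"angular":[0,0,0.2],"jaw":0.085},{"slide":[0.06,0.098,0],"angular":[0,0,0.3],"jaw":0.085},{"slide":[0.08,0.13,0],"angular":[0,0,0.4],"jaw":0.085},{"slide":[0.1,0.163,0],"angular":[0,0,0.5],"jaw":0.085},{"slide":[0.12,0.196,0],"angular":[0,0,0.6],"jaw":0.085},{"slide":[0.14,0.229,0],"angular":[0,0,0.7],"jaw":0.085},{"slide":[0.16,0.262,0],"angular":[0,0,0.8],"jaw":0.085},{"slide":[0.18,0.294,0],"angular":[0,0,0.9],"jaw":0.085},{"slide":[0.2,0.327,0],"angular":[0,0,1.0],"jaw":0.085},{"slide":[0.22,0.36,0],"angular":[0,0,1.1],"jaw":0.085},{"slide":[0.24,0.393,0],"angular":[0,0,1.2],"jaw":0.085},{"slide":[0.26,0.425,-0.01],"angular":[0,0,1.3],"jaw":0.085},{"slide":[0.28,0.458,-0.02],"angular":[0,0,1.345],"jaw":0.085},{"slide":[0.3,0.49,-0.03],"angular":[0,0,1.345],"jaw":0.085},{"slide":[0.32,0.523,-0.05],"angular":[0,0,1.345],"jaw":0.085},{"slide":[0.34,0.556,-0.08],"angular":[0,0,1.345],"jaw":0.085},{"slide":[0.357,0.584,-0.11],"angular":[0,0,1.345],"jaw":0.085},{"slide":[0.357,0.584,-0.14],"angular":[0,0,1.345],"jaw":0.085},{"slide":[0.357,0.584,-0.15],"angular":[0,0,1.345],"jaw":0.085}]}}

```text
time_s: 2.4
eef_pos: [612.6, 289.1, 143.7]
orientation: [-0.002, 0.706, 0.708, -0.004]
wrist_force: [-0.4, -0.3, -1.0]
gripper_width: 85.1
```

Run:
```python
from h import *
s=r.state(); print(s['joint_positions'].round(3),s['eef_pos'],s['orientation'])
save('wrist','w1')
```

```text
[4.410e-01 5.440e-01 2.370e-01 1.273e+00 1.000e-03 2.009e+00] [612.63369461 289.10166943 143.70212664] [-0.00187386  0.70622256  0.70797618 -0.00398932]
```

View pics/w1.png

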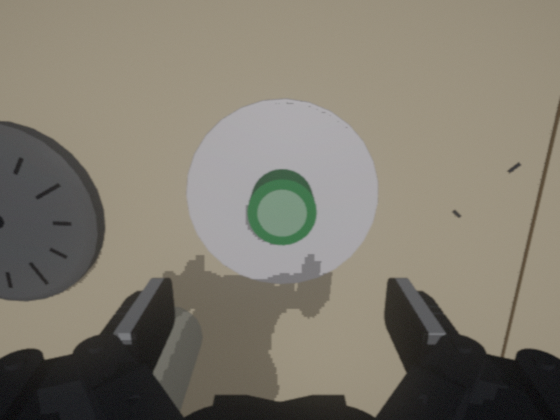

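The boss top is at pixel (281,212) and the disc centre is about (282,190). I'll compute its position.

```bash
cat >> h.py <<'E'
from scipy.spatial.transform import Rotation as Ro
def wT(s):
    T=np.eye(4);q=s['orientation'];T[:3,:3]=Ro.from_quat([q[1],q[2],q[3],q[0]]).as_matrix();T[:3,3]=s['eef_pos']
    return T@np.array(r.camera_info('wrist')['tool_from_camera'])
def yaw(s):
    q=s['orientation'];x=Ro.from_quat([q[1],q[2],q[3],q[0]]).as_matrix()[:,0];return np.arctan2(x[1],x[0])
E
python3 - <<'E'
from h import *
s=r.state();T=wT(s);W=r.camera_info('wrist')
im=cv2.imread('pics/w1.png');h=cv2.cvtColor(im,cv2.COLOR_BGR2HSV)
def fit(m,z,seed):
    k,l,st,ce=cv2.connectedComponentsWithStats(m.astype(np.uint8)); i=l[seed[1],seed[0]]
    c,_=cv2.findContours((l==i).astype(np.uint8),0,1); c=cv2.convexHull(max(c,key=cv2.contourArea))
    P=np.array([onz(W,*q[0],z,T)[:2] for q in c],dtype=np.float32); print(st[i],cv2.fitEllipse(P))
print(h[212,281],h[190,220],h[50,280],h[230,281],h[240,281])
fit((h[:,:,0]>40)&(h[:,:,0]<90)&(h[:,:,2]>140),46,(281,212))
c=(h[:,:,1]<35)&(h[:,:,2]>130); fit(c,12,(220,190))
for z in(46,):print(onz(W,281,212,z,T))
E
```

```text
[ 67  45 147] [135   3 168] [ 21  43 155] [ 65  40 146] [ 66 114 116]
[ 258  190   48   46 1719] ((613.3448486328125, 285.11981201171875), (32.78675079345703, 33.05731201171875), 179.27052307128906)
[  185    98   194   182 23401] ((613.2800903320312, 285.8534240722656), (148.7054443359375, 149.9217987060547), 84.1694107055664)
[612.96151169 285.92588777  46.        ]
```

>>> {"op": "apply_moves", "data": {"increments": [{"slide":[0.0007,-0.003,-0.03],"angular":[0,0,0],"jaw":0.085},{"slide":[0.0007,-0.003,-0.06],"angular":[0,0,0],"jaw":0.085},{"slide":[0.0007,-0.003,-0.09],"angular":[0,0,0],"jaw":0.085},{"slide":[0.0007,-0.003,-0.11],"angular":[0,0,0],"jaw":0.085},{"slide":[0.0007,-0.003,-0.118],"angular":[0,0,0],"jaw":0.085},{"slide":[0.0007,-0.003,-0.124],"angular":[0,0,0],"jaw":0.085},{"slide":[0.0007,-0.003,-0.124],"angular":[0,0,0],"jaw":0.085},{"slide":[0.0007,-0.003,-0.124],"angular":[0,0,0],"jaw":0.085}]}}

```text
time_s: 3.12
eef_pos: [613.4, 284.6, 22.3]
orientation: [-0.002, 0.707, 0.708, -0.004]
wrist_force: [-1.1, 0.5, -0.7]
gripper_width: 85.1
```

>>> {"op": "apply_moves", "data": {"increments": [{"slide":[0,0,0],"angular":[0,0,0],"jaw":0.06},{"slide":[0,0,0],"angular":[0,0,0],"jaw":0.05},{"slide":[0,0,0],"angular":[0,0,0],"jaw":0.04},{"slide":[0,0,0],"angular":[0,0,0],"jaw":0.03},{"slide":[0,0,0],"angular":[0,0,0],"jaw":0.03},{"slide":[0,0,0],"angular":[0,0,0],"jaw":0.03}], "force": 60}}

```text
time_s: 3.62
eef_pos: [613.8, 284.9, 23.8]
orientation: [-0.001, 0.707, 0.708, -0.003]
wrist_force: [-1.8, -0.1, 8.0]
gripper_width: 45.9
```

Run:
```python
from h import *
s=r.state(); print(s['joint_positions'].round(3),s['eef_pos'],s['orientation'],s['wrist_force'],s['gripper_width'])
```

```text
[0.434 0.619 0.051 1.009 0.    2.004] [613.80866529 284.87734904  23.75548201] [-0.00133125  0.70662488  0.70758102 -0.00293341] [-1.81212079 -0.08574077  8.01060198] 45.94730944392489
```

>>> {"op": "apply_moves", "data": {"increments": [{"slide":[0,0,0],"angular":[0,0,0],"jaw":0.03},{"slide":[0,0,0],"angular":[0,0,0],"jaw":0.03}]}}

```text
time_s: 3.78
eef_pos: [613.7, 284.9, 23.9]
orientation: [-0.001, 0.707, 0.708, -0.003]
wrist_force: [-0.0, 1.2, -3.5]
gripper_width: 45.8
```

Run:
```python
from h import *
s=r.state(); print(s['eef_pos'],s['wrist_force'],s['gripper_width'],s['wrist_torque'])
a=save('wrist','w2');b=save('scene','s2')
cv2.imwrite('pics/c4.png',np.hstack([a,cv2.resize(b[180:320,350:500],(450,420),interpolation=cv2.INTER_CUBIC)])[:,:,::-1][:,210:])
```

```text
[613.7023396  284.91207127  23.90625182] [-0.03558683  1.20495584 -3.51616884] 45.84251947404979 [-0.02083068 -0.03412222  0.01023004]
```

View pics/c4.png

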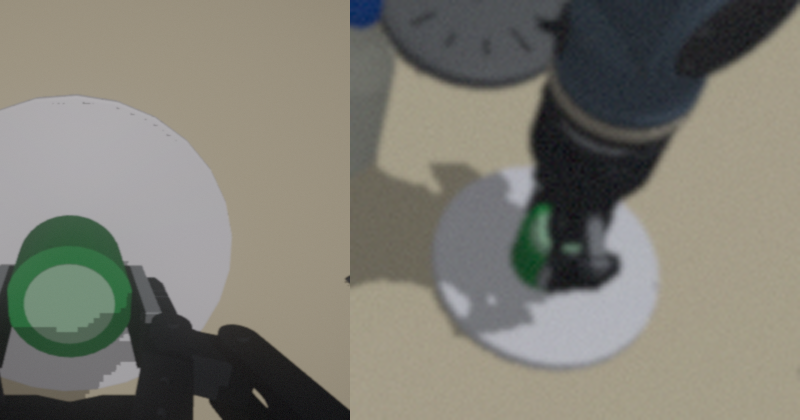

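Run:
```python
from h import *
s=r.state();T=wT(s);W=r.camera_info('wrist')
im=cv2.imread('pics/w2.png');h=cv2.cvtColor(im,cv2.COLOR_BGR2HSV)
c=((h[:,:,1]<30)&(h[:,:,2]>115)).astype(np.uint8)
# rim points: upper boundary, per column first white pixel
P=[]
for u in range(195,440,5):
    v=np.where(c[80:260,u])[0]
    if len(v): P.append(onz(W,u,80+v[0],12,T)[:2])
P=np.array(P)
for _ in range(4):
    A=np.c_[2*P,np.ones(len(P))];x=np.linalg.lstsq(A,(P**2).sum(1),rcond=None)[0]
    R=np.sqrt(x[2]+x[0]**2+x[1]**2);res=abs(np.hypot(*(P-x[:2]).T)-R);P=P[res<2.5]
print(x[:2],R,len(P),res.max())
# fixed radius
from scipy.optimize import least_squares
print(least_squares(lambda c:np.hypot(*(P-c).T)-75,x[:2]).x)
```

```text
[614.6799642  288.19596918] 73.5053129801422 49 0.4309662812625277
[614.23129658 286.62512684]
```

>>> {"op": "apply_moves", "data": {"increments": [{"slide":[0,0,0.005],"angular":[0,0,0],"jaw":0.03},{"slide":[0,0,0.015],"angular":[0,0,0],"jaw":0.03},{"slide":[0,0,0.03],"angular":[0,0,0],"jaw":0.03},{"slide":[0,0,0.05],"angular":[0,0,0],"jaw":0.03},{"slide":[0.005,0,0.075],"angular":[0,0,0],"jaw":0.03},{"slide":[0.015,0,0.1],"angular":[0,0,0],"jaw":0.03},{"slide":[0.025,-0.005,0.125],"angular":[0,0,0],"jaw":0.03},{"slide":[0.035,-0.015,0.14],"angular":[0,0,0],"jaw":0.03},{"slide":[0.041,-0.03,0.15],"angular":[0,0,0],"jaw":0.03},{"slide":[0.041,-0.05,0.15],"angular":[0,0,0],"jaw":0.03},{"slide":[0.041,-0.075,0.15],"angular":[0,0,0],"jaw":0.03},{"slide":[0.041,-0.1,0.15],"angular":[0,0,0],"jaw":0.03},{"slide":[0.041,-0.125,0.15],"angular":[0,0,0],"jaw":0.03},{"slide":[0.041,-0.15,0.15],"angular":[0,0,0],"jaw":0.03},{"slide":[0.041,-0.175,0.15],"angular":[0,0,0],"jaw":0.03},{"slide":[0.041,-0.2,0.15],"angular":[0,0,0],"jaw":0.03}]}}

```text
time_s: 5.22
eef_pos: [653.9, 82.9, 173.5]
orientation: [-0.002, 0.707, 0.707, -0.004]
wrist_force: [0.2, -0.7, -4.2]
gripper_width: 46.1
```

Run:
```python
from h import *
s=r.state(); print(s['eef_pos'],s['orientation'],s['wrist_force'],s['gripper_width'],s['joint_positions'].round(2))
```

```text
[653.86242743  82.92495542 173.54926217] [-0.00171877  0.7067033   0.70749891 -0.00357453] [ 0.15236944 -0.68885007 -4.18468394] 46.06493197783268 [ 0.13  0.5   0.24  1.32 -0.    1.7 ]
```

>>> {"op": "apply_moves", "data": {"increments": [{"slide":[0,-0.025,0],"angular":[0,0,0],"jaw":0.03},{"slide":[0,-0.05,0],"angular":[0,0,0],"jaw":0.03},{"slide":[0,-0.075,0],"angular":[0,0,0],"jaw":0.03},{"slide":[0,-0.1,0],"angular":[0,0,0],"jaw":0.03},{"slide":[0,-0.125,0],"angular":[0,0,0],"jaw":0.03},{"slide":[0,-0.15,0],"angular":[0,0,0],"jaw":0.03},{"slide":[0.001,-0.17,-0.01],"angular":[0,0,0],"jaw":0.03},{"slide":[0.001,-0.184,-0.03],"angular":[0,0,0],"jaw":0.03},{"slide":[0.001,-0.1908,-0.05],"angular":[0,0,0],"jaw":0.03},{"slide":[0.001,-0.1908,-0.065],"angular":[0,0,0],"jaw":0.03},{"slide":[0.001,-0.1908,-0.073],"angular":[0,0,0],"jaw":0.03},{"slide":[0.001,-0.1908,-0.073],"angular":[0,0,0],"jaw":0.03},{"slide":[0.001,-0.1908,-0.073],"angular":[0,0,0],"jaw":0.03}]}}

```text
time_s: 6.3
eef_pos: [654.5, -107.9, 100.7]
orientation: [-0.002, 0.707, 0.707, -0.004]
wrist_force: [0.4, 0.1, -4.3]
gripper_width: 45.9
```

Run:
```python
from h import *
s=r.state(); print(s['eef_pos'],s['orientation'],s['wrist_force'],s['gripper_width'],s['joint_positions'].round(2))
a=save('wrist','w3');b=save('scene','s3')
c=np.hstack([cv2.resize(a,(400,300)),cv2.resize(b,(400,300))]);cv2.imwrite('pics/c5.png',c[:,:,::-1])
```

```text
[ 654.50988161 -107.93360781  100.70729744] [-0.00203118  0.70671174  0.70748858 -0.00378154] [ 0.44287826  0.14331237 -4.32944589] 45.86995077708026 [-0.16  0.54  0.12  1.16 -0.    1.41]
```

View pics/c5.png

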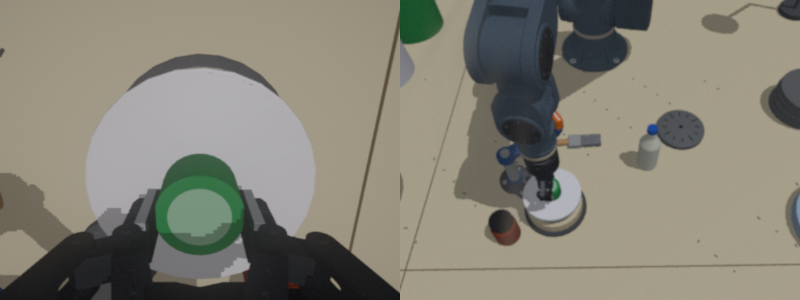

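View pics/w3.png

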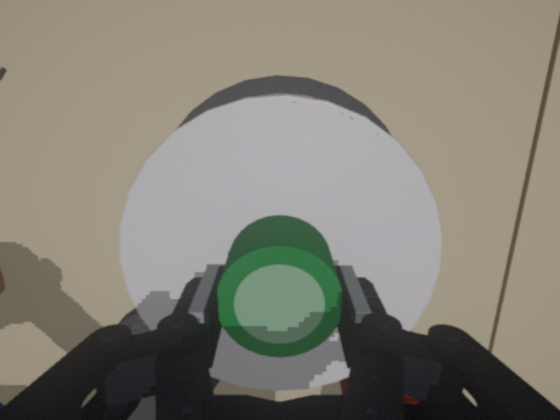

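Run:
```python
from h import *
from scipy.optimize import least_squares
s=r.state();T=wT(s);W=r.camera_info('wrist')
im=cv2.imread('pics/w3.png');h=cv2.cvtColor(im,cv2.COLOR_BGR2HSV)
V=cv2.GaussianBlur(h[:,:,2],(3,3),0).astype(int)
c=((h[:,:,1]<30)&(h[:,:,2]>115)).astype(np.uint8)
P=[];F=[]
for u in range(150,415,5):
    v=np.where(c[60:260,u])[0]
    if len(v): P.append(onz(W,u,60+v[0],88.8,T)[:2])
for u in range(205,372,5):
    v=np.where(V[60:140,u]<100)[0]
    if len(v): F.append(onz(W,u,60+v[0],12,T)[:2])
for P,R in ((np.array(P),75),(np.array(F),85)):
    x=P.mean(0)-[0,60]
    for _ in range(3):
        o=least_squares(lambda c:np.hypot(*(P-c).T)-R,x,loss='soft_l1');x=o.x
        e=abs(np.hypot(*(P-x).T)-R);P=P[e<2]
    A=np.c_[2*P,np.ones(len(P))];y=np.linalg.lstsq(A,(P**2).sum(1),rcond=None)[0]
    print(x,len(P),e.max(),'free',y[:2],np.sqrt(y[2]+y[0]**2+y[1]**2))
```

```text
[ 656.3974398  -106.07221201] 53 0.4785937423482949 free [ 656.39556251 -104.92237817] 73.95357890125241
[ 657.03447138 -107.00224688] 34 0.4533224969216434 free [ 657.10257099 -105.76739621] 83.84128996591689
```

>>> {"op": "apply_moves", "data": {"increments": [{"slide":[0.0005,-0.0008,-0.008],"angular":[0,0,0],"jaw":0.03},{"slide":[0.0005,-0.0008,-0.016],"angular":[0,0,0],"jaw":0.03},{"slide":[0.0005,-0.0008,-0.022],"angular":[0,0,0],"jaw":0.03},{"slide":[0.0005,-0.0008,-0.025],"angular":[0,0,0],"jaw":0.03},{"slide":[0.0005,-0.0008,-0.027],"angular":[0,0,0],"jaw":0.03},{"slide":[0.0005,-0.0008,-0.027],"angular":[0,0,0],"jaw":0.03},{"slide":[0.0005,-0.0008,-0.027],"angular":[0,0,0],"jaw":0.03}]}}

```text
time_s: 6.98
eef_pos: [655.9, -108.6, 74.7]
orientation: [-0.001, 0.707, 0.708, -0.003]
wrist_force: [0.2, 1.6, -3.7]
gripper_width: 45.9
```

>>> {"op": "apply_moves", "data": {"increments": [{"slide":[0,0,-0.001],"angular":[0,0,0],"jaw":0.03},{"slide":[0,0,-0.0015],"angular":[0,0,0],"jaw":0.03},{"slide":[0,0,-0.002],"angular":[0,0,0],"jaw":0.03},{"slide":[0,0,-0.002],"angular":[0,0,0],"jaw":0.03}]}}

```text
time_s: 7.32
eef_pos: [656.0, -108.5, 72.7]
orientation: [-0.001, 0.707, 0.708, -0.003]
wrist_force: [0.3, -0.2, -3.6]
gripper_width: 46.2
```

>>> {"op": "apply_moves", "data": {"increments": [{"slide":[-0.0008,0,-0.0005],"angular":[0,0,0],"jaw":0.03},{"slide":[-0.0008,0,-0.001],"angular":[0,0,0],"jaw":0.03},{"slide":[-0.0008,0,-0.0015],"angular":[0,0,0],"jaw":0.03},{"slide":[-0.0008,0,-0.002],"angular":[0,0,0],"jaw":0.03},{"slide":[-0.0008,0,-0.002],"angular":[0,0,0],"jaw":0.03}]}}

```text
time_s: 7.73
eef_pos: [655.1, -108.6, 70.6]
orientation: [-0.001, 0.707, 0.708, -0.003]
wrist_force: [-0.3, -0.7, -3.6]
gripper_width: 46.0
```

>>> {"op": "apply_moves", "data": {"increments": [{"slide":[0,0,-0.0004],"angular":[0,0,0],"jaw":0.03},{"slide":[0,0,-0.0008],"angular":[0,0,0],"jaw":0.03},{"slide":[0,0,-0.0012],"angular":[0,0,0],"jaw":0.03},{"slide":[0,0,-0.0012],"angular":[0,0,0],"jaw":0.03}]}}

```text
time_s: 8.07
eef_pos: [655.2, -108.6, 69.9]
orientation: [-0.001, 0.707, 0.708, -0.003]
wrist_force: [-0.4, 0.4, 0.9]
gripper_width: 46.0
```

>>> {"op": "apply_moves", "data": {"increments": [{"slide":[0,0,0],"angular":[0,0,0],"jaw":0.05},{"slide":[0,0,0],"angular":[0,0,0],"jaw":0.06},{"slide":[0,0,0],"angular":[0,0,0],"jaw":0.075},{"slide":[0,0,0],"angular":[0,0,0],"jaw":0.085},{"slide":[0,0,0],"angular":[0,0,0],"jaw":0.085},{"slide":[0,0,0],"angular":[0,0,0],"jaw":0.085}]}}

```text
time_s: 8.57
eef_pos: [655.2, -108.6, 69.9]
orientation: [-0.001, 0.707, 0.708, -0.003]
wrist_force: [0.1, 0.0, 0.3]
gripper_width: 85.0
```

Run:
```python
from h import *
s=r.state(); print(s['eef_pos'],s['wrist_force'],s['gripper_width'])
```

```text
[ 655.23700477 -108.59055161   69.86827695] [0.11343919 0.00668999 0.27253665] 85.01421806002001
```

>>> {"op": "apply_moves", "data": {"increments": [{"slide":[0,0,0.015],"angular":[0,0,0],"jaw":0.085},{"slide":[0,0,0.045],"angular":[0,0,0],"jaw":0.085},{"slide":[0,0,0.08],"angular":[0,0,0],"jaw":0.085},{"slide":[0,0,0.12],"angular":[0,0,0],"jaw":0.085},{"slide":[0,0.02,0.15],"angular":[0,0,0],"jaw":0.085},{"slide":[0,0.04,0.18],"angular":[0,0,0],"jaw":0.085},{"slide":[0,0.04,0.2],"angular":[0,0,0],"jaw":0.085},{"slide":[0,0.04,0.2],"angular":[0,0,0],"jaw":0.085}]}}

```text
time_s: 9.23
eef_pos: [656.8, -67.7, 275.2]
orientation: [0.002, 0.706, 0.708, -0.001]
wrist_force: [0.3, 0.1, -0.5]
gripper_width: 85.2
```

Run:
```python
from h import *
s=r.state(); print(s['eef_pos'],yaw(s))
a=save('wrist','w4');b=save('scene','s4');t=save('top','t4')
c=np.hstack([cv2.resize(b[140:350,100:300],(400,420)),cv2.resize(t[130:300,280:440],(395,420))]);cv2.imwrite('pics/c6.png',c[:,:,::-1])
```

```text
[656.76489737 -67.6790368  275.15190715] 1.5737150861933145
```

View pics/c6.png

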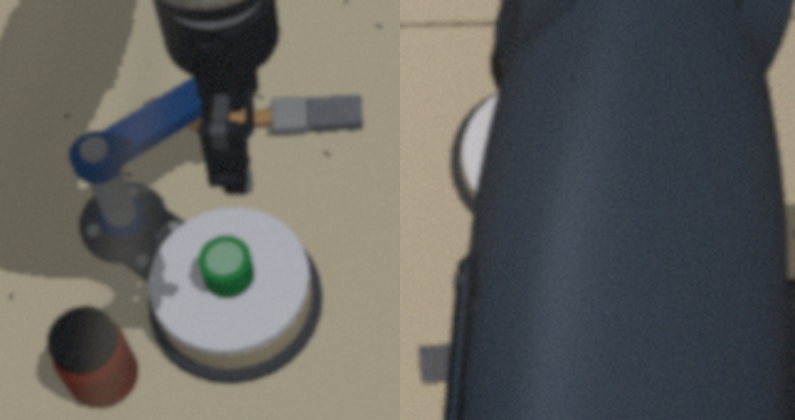

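View pics/w4.png

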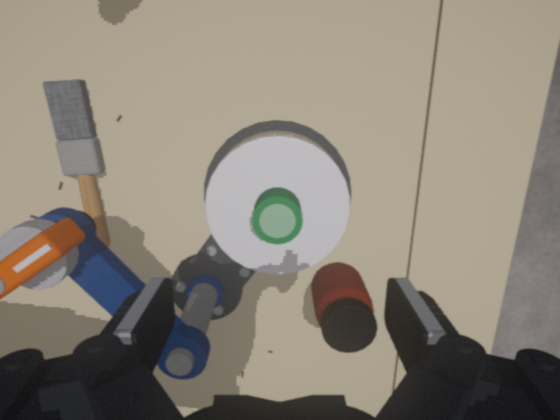

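Run:
```python
from h import *
from scipy.optimize import least_squares
s=r.state();T=wT(s);W=r.camera_info('wrist')
def circ(P,R,x):
    for _ in range(4):
        x=least_squares(lambda c:np.hypot(*(P-c).T)-R,x,loss='soft_l1').x
        e=abs(np.hypot(*(P-x).T)-R);P=P[e<2]
    A=np.c_[2*P,np.ones(len(P))];y=np.linalg.lstsq(A,(P**2).sum(1),rcond=None)[0]
    print(x.round(1),len(P),e.max().round(2),'free',y[:2].round(1),np.sqrt(y[2]+y[0]**2+y[1]**2).round(1))
x0=np.array([655,-106.])
im=cv2.imread('pics/w4.png');h=cv2.cvtColor(im,cv2.COLOR_BGR2HSV);V=cv2.GaussianBlur(h[:,:,2],(3,3),0).astype(int)
m=((h[:,:,1]<30)&(h[:,:,2]>120)).astype(np.uint8)
k,l,st,_=cv2.connectedComponentsWithStats(m);i=l[170,278];print(st[i])
c,_=cv2.findContours((l==i).astype(np.uint8),0,1);c=cv2.convexHull(max(c,key=cv2.contourArea))
circ(np.array([onz(W,*q[0],58,T)[:2] for q in c]),75,x0)
F=[]
for u in range(215,345,4):
    v=np.where(V[105:190,u]<100)[0]
    if len(v): F.append(onz(W,u,105+v[0],12,T)[:2])
circ(np.array(F),85,x0)
S=r.camera_info('scene');im=cv2.imread('pics/s4.png');h=cv2.cvtColor(im,cv2.COLOR_BGR2HSV)
m=((h[:,:,1]<35)&(h[:,:,2]>110)).astype(np.uint8)
k,l,st,_=cv2.connectedComponentsWithStats(m);i=l[295,235] if l[295,235] else l[290,240];print(st[i])
c,_=cv2.findContours((l==i).astype(np.uint8),0,1);c=cv2.convexHull(max(c,key=cv2.contourArea))
circ(np.array([onz(S,*q[0],58)[:2] for q in c]),75,x0)
# wing from wrist: orange
h=cv2.cvtColor(cv2.imread('pics/w4.png'),cv2.COLOR_BGR2HSV)
```

```text
[  204   134   147   141 13803]
[ 652.8 -104.4] 52 1.92 free [ 652.7 -104.5] 73.7
[ 651.9 -108.8] 32 1.84 free [ 652.3 -103.1] 80.0
[ 175  243   81   75 4036]
[ 658.1 -104.7] 21 1.84 free [ 657.2 -104.8] 75.8
```

Run:
```python
from h import *
b=cv2.imread('pics/s4.png')[230:340,165:275];a=cv2.imread('pics/w4.png')[110:290,190:370]
cv2.imwrite('pics/c7.png',np.hstack([cv2.resize(b,(400,400),interpolation=cv2.INTER_CUBIC),cv2.resize(a,(400,400),interpolation=cv2.INTER_CUBIC)]))
s=r.state();print(s['eef_pos'],s['qvel'].round(3))
```

```text
[655.13761633 -68.67239594 269.19009636] [-0.007  0.014 -0.022 -0.001  0.001  0.   ]
```

View pics/c7.png

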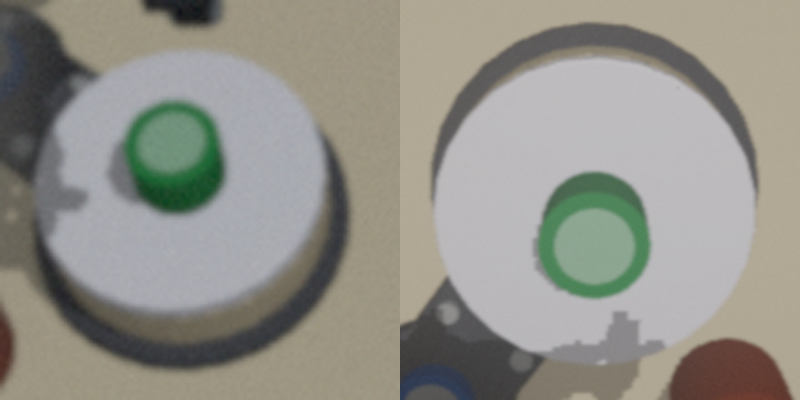

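Run:
```python
from h import *
from scipy.optimize import least_squares
W=r.camera_info('wrist');S=r.camera_info('scene')
s=r.state();T=wT(s);im=save('wrist','w5')[:,:,::-1].copy();s2=r.state();print(s['eef_pos']-s2['eef_pos'])
def circ(P,R,x):
    for _ in range(4):
        x=least_squares(lambda c:np.hypot(*(P-c).T)-R,x,loss='soft_l1').x
        e=abs(np.hypot(*(P-x).T)-R);P=P[e<1.5]
    A=np.c_[2*P,np.ones(len(P))];y=np.linalg.lstsq(A,(P**2).sum(1),rcond=None)[0]
    print(x.round(1),len(P),e.max().round(2),'free',y[:2].round(1),np.sqrt(y[2]+y[0]**2+y[1]**2).round(1))
x0=np.array([655,-106.])
h=cv2.cvtColor(im,cv2.COLOR_BGR2HSV);V=cv2.GaussianBlur(h[:,:,2],(3,3),0).astype(int)
m=((h[:,:,1]<30)&(h[:,:,2]>120)).astype(np.uint8)
k,l,st,_=cv2.connectedComponentsWithStats(m);i=l[170,278]
c,_=cv2.findContours((l==i).astype(np.uint8),0,1);c=cv2.convexHull(max(c,key=cv2.contourArea))
circ(np.array([onz(W,*q[0],58,T)[:2] for q in c if q[0][1]<240]),75,x0)
F=[]
for u in range(225,335,3):
    v=np.where(V[105:150,u]<100)[0]
    if len(v): F.append(onz(W,u,105+v[0],12,T)[:2])
circ(np.array(F),85,x0)
# cream lower rim: last cream row above cover? fit cream/dark edge z~46
im=cv2.imread('pics/s4.png');h=cv2.cvtColor(im,cv2.COLOR_BGR2HSV)
sat=cv2.GaussianBlur(h[:,:,1],(3,3),0); B=im.astype(int); d=B[:,:,2]-B[:,:,0]
print(d[230:345:5,215], im[230:345:5,215,2])
```

```text
[0.33954452 0.11302565 0.6831549 ]
[ 656.3 -105.6] 32 0.72 free [ 656.3 -105.6] 75.0
[ 656.4 -108.2] 37 1.42 free [ 656.1 -102.3] 79.6
[ -7  -1  28  -5  -7  -9 -16 -10 -10 -11 -19 -15 -10 -11 -10  -6  -8  -8
  20  -2   0  25  25] [ 28  38 158 169 168 165  63 112 114 105  30  25 161 167 170 169 168 135
 108  65  59 158 154]
```

Run:
```python
from h import *
from scipy.optimize import least_squares
W=r.camera_info('wrist');S=r.camera_info('scene')
def circ(P,R,x,n=''):
    for _ in range(4):
        x=least_squares(lambda c:np.hypot(*(P-c).T)-R,x,loss='soft_l1').x
        e=abs(np.hypot(*(P-x).T)-R);P=P[e<1.5]
    A=np.c_[2*P,np.ones(len(P))];y=np.linalg.lstsq(A,(P**2).sum(1),rcond=None)[0]
    print(n,x.round(1),len(P),e.max().round(2),'free',y[:2].round(1),np.sqrt(y[2]+y[0]**2+y[1]**2).round(1))
x0=np.array([655,-106.])
def outline(f,kind):
    im=cv2.GaussianBlur(cv2.imread(f),(3,3),0).astype(int);d=im[:,:,2]-im[:,:,0]
    m=((d<5)&(im[:,:,2]>105)&(im[:,:,1]-im[:,:,2]<12)).astype(np.uint8) if kind=='white' else None
    return m
# cover via scene, radially from centre pixel
def radial(f,info,z,R,test,T=None,angs=np.arange(0,360,4),rng=(60,90)):
    im=cv2.GaussianBlur(cv2.imread(f),(3,3),0).astype(float)
    T=np.array(info['cam_to_world']) if T is None else T
    P=[]
    for a in np.deg2rad(angs):
        prev=None
        for rr in np.arange(rng[0],rng[1],.25):
            p=np.array([x0[0]+rr*np.cos(a),x0[1]+rr*np.sin(a),z])
            q=np.linalg.inv(T)@np.r_[p,1];u=info['cx']+info['fx']*q[0]/-q[2];v=info['cy']-info['fy']*q[1]/-q[2]
            b=cv2.remap(im.astype(np.float32),np.float32([[u]]),np.float32([[v]]),cv2.INTER_LINEAR)[0,0]
            t=test(b)
            if t: P.append(p[:2]);break
    return np.array(P)
notwhite=lambda b:(b[2]-b[0]>8) or b[2]<80
circ(radial('pics/s4.png',S,58,75,notwhite),75,x0,'scene cover')
circ(radial('pics/s0.png' if 0 else 'pics/scene0.png',S,46,62,lambda b:b[2]>95,rng=(50,80)),62.8,x0,'scene fill')
circ(radial('pics/scene0.png',S,46,75,lambda b:b[2]<100,rng=(68,85),angs=np.arange(60,300,4)),75,x0,'scene mould edge')
s4={'eef_pos':np.array([656.765,-67.679,275.15]),'orientation':[0.002,0.706,0.708,-0.001]}
```

```text
scene cover [ 657.7 -107. ] 34 1.76 free [ 657.3 -107.2] 75.8
scene fill [ 653.8 -107.2] 90 0.38 free [ 653.8 -107.2] 62.7
scene mould edge [ 654.9 -106.5] 29 1.29 free [ 654.9 -106.5] 75.0
```

Run:
```python
from h import *
S=r.camera_info('scene')
def boss(f,z,win):
    im=cv2.imread(f);h=cv2.cvtColor(im,cv2.COLOR_BGR2HSV);m=np.zeros(h.shape[:2],np.uint8)
    x0,y0,x1,y1=win;m[y0:y1,x0:x1]=((h[:,:,0]>50)&(h[:,:,0]<85)&(h[:,:,1]>40))[y0:y1,x0:x1]
    c,_=cv2.findContours(m,0,1);c=max(c,key=cv2.contourArea);M=cv2.moments(c)
    u,v=M['m10']/M['m00'],M['m01']/M['m00'];print(f,cv2.contourArea(c),cv2.boundingRect(c),onz(S,u,v,z-17)[:2])
    # bright top face
    b=np.zeros_like(m);hull=cv2.convexHull(c);cv2.drawContours(b,[hull],-1,1,-1)
    f2=((b>0)&(h[:,:,2]>110)&(h[:,:,1]<130)).astype(np.uint8);M=cv2.moments(f2,True);print(M['m00'],onz(S,M['m10']/M['m00'],M['m01']/M['m00'],z)[:2])
boss('pics/scene0.png',46,(395,240,440,285))
boss('pics/s4.png',92,(190,240,240,290))
im=cv2.imread('pics/s4.png')
# overlay predicted circles
big=cv2.resize(im[220:350,160:290],None,fx=4.5,fy=4.5,interpolation=cv2.INTER_CUBIC)
def draw(cx,cy,z,R,col):
    for a in np.linspace(0,6.28,120):
        u,v=proj(S,(cx+R*np.cos(a),cy+R*np.sin(a),z));cv2.circle(big,(int((u-160+.5)*4.5),int((v-220+.5)*4.5)),1,col,-1)
draw(653.8,-107.2,58,75,(0,0,255));draw(653.8,-107.2,12,85,(255,0,0));draw(653.8,-107.2,92,24,(0,255,255))
cv2.imwrite('pics/c8.png',big)
```

```text
pics/scene0.png 568.0 (404, 248, 27, 29) [611.97570521 286.5462219 ]
269.0 [610.72485322 287.64584268]
pics/s4.png 630.0 (199, 258, 28, 31) [ 653.24982    -108.32622652]
375.0 [ 651.88863891 -107.51591981]
```

View pics/c8.png

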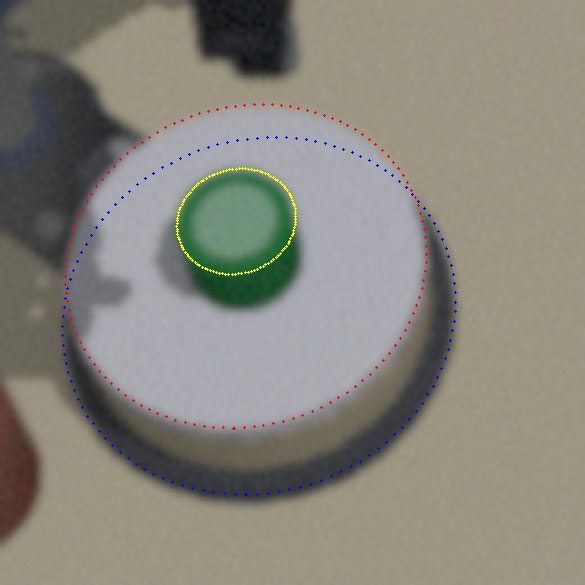

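>>> {"op": "apply_moves", "data": {"increments": [{"slide":[-0.005,0,0.02],"angular":[0,0,0.12],"jaw":0.085},{"slide":[-0.015,-0.002,0.03],"angular":[0,0,0.24],"jaw":0.085},{"slide":[-0.03,-0.005,0.03],"angular":[0,0,0.36],"jaw":0.085},{"slide":[-0.045,-0.01,0.03],"angular":[0,0,0.48],"jaw":0.085},{"slide":[-0.06,-0.012,0.03],"angular":[0,0,0.6],"jaw":0.085},{"slide":[-0.075,-0.015,0.03],"angular":[0,0,0.72],"jaw":0.085},{"slide":[-0.09,-0.02,0.03],"angular":[0,0,0.84],"jaw":0.085},{"slide":[-0.105,-0.025,0.03],"angular":[0,0,0.96],"jaw":0.085},{"slide":[-0.12,-0.028,0.03],"angular":[0,0,1.08],"jaw":0.085},{"slide":[-0.135,-0.03,0.03],"angular":[0,0,1.2],"jaw":0.085},{"slide":[-0.15,-0.033,0.03],"angular":[0,0,1.32],"jaw":0.085},{"slide":[-0.16,-0.036,0.03],"angular":[0,0,1.44],"jaw":0.085},{"slide":[-0.17,-0.039,0.03],"angular":[0,0,1.56],"jaw":0.085},{"slide":[-0.18,-0.04,0.03],"angular":[0,0,1.68],"jaw":0.085},{"slide":[-0.182,-0.04,0.03],"angular":[0,0,1.8],"jaw":0.085},{"slide":[-0.182,-0.04,0.03],"angular":[0,0,1.92],"jaw":0.085},{"slide":[-0.182,-0.04,0.03],"angular":[0,0,2.04],"jaw":0.085},{"slide":[-0.182,-0.04,0.03],"angular":[0,0,2.14],"jaw":0.085},{"slide":[-0.182,-0.04,0.03],"angular":[0,0,2.14],"jaw":0.085},{"slide":[-0.182,-0.04,0.03],"angular":[0,0,2.14],"jaw":0.085}]}}

```text
time_s: 11.1
eef_pos: [472.3, -109.0, 297.5]
orientation: [0.002, -0.28, 0.96, -0.003]
wrist_force: [0.4, 0.6, 0.2]
gripper_width: 85.1
```

>>> {"op": "apply_moves", "data": {"increments": [{"slide":[0,0,0],"angular":[0,0,0],"jaw":0.085},{"slide":[0,0,0],"angular":[0,0,0],"jaw":0.085}]}}

```text
time_s: 11.27
eef_pos: [472.0, -109.1, 296.9]
orientation: [0.001, -0.278, 0.961, -0.002]
wrist_force: [-0.5, 0.3, -0.8]
gripper_width: 84.9
```

Run:
```python
from h import *
s=r.state(); save('wrist','w6'); print(s['eef_pos'],yaw(s),s['orientation'],s['joint_positions'].round(2))
```

```text
[ 472.04517228 -109.05041087  296.85978402] -2.577785758727829 [ 0.00103194 -0.27818269  0.96052447 -0.00246355] [-0.22  0.15  0.04  1.46 -0.   -0.79]
```

View pics/w6.png

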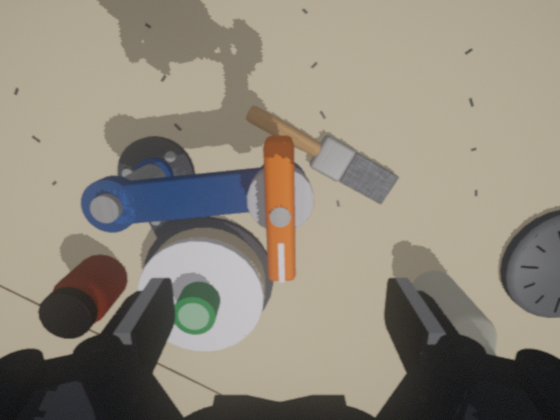

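```bash
cat >> h.py <<'E'
def wing(f,s,z=207):
    W=r.camera_info('wrist');T=wT(s)
    im=cv2.imread(f);h=cv2.cvtColor(im,cv2.COLOR_BGR2HSV)
    m=((h[:,:,0]<14)&(h[:,:,1]>170)&(h[:,:,2]>150)).astype(np.uint8)
    m=cv2.morphologyEx(m,cv2.MORPH_CLOSE,np.ones((25,25),np.uint8))
    c,_=cv2.findContours(m,0,1);c=max(c,key=cv2.contourArea)
    P=np.array([onz(W,*q[0],z,T)[:2] for q in c],dtype=np.float32)
    rc=cv2.minAreaRect(P);b=cv2.boxPoints(rc)
    e=max([b[1]-b[0],b[2]-b[1]],key=np.linalg.norm)
    return rc[0],rc[1],np.arctan2(e[1],e[0])%np.pi,cv2.boundingRect(c)
E
python3 - <<'E'
from h import *
s={'eef_pos':np.array([472.045,-109.05,296.86]),'orientation':[0.00103194,-0.27818269,0.96052447,-0.00246355]}
print(wing('pics/w6.png',s)); W=r.camera_info('wrist');T=wT(s)
print(onz(W,280,217,208,T),onz(W,105,208,142,T),(yaw(s))%np.pi)
E
```

```text
((463.3932800292969, -116.42578125), (72.04889678955078, 17.26620864868164), np.float32(0.5750452), (265, 143, 28, 107))
[ 473.53728285 -109.07015564  208.        ] [ 565.87972768 -226.65652037  142.        ] 0.5638068875396063
```

>>> {"op": "apply_moves", "data": {"increments": [{"slide":[0.001,0,-0.03],"angular":[0,0,0.012],"jaw":0.085},{"slide":[0.0015,0,-0.06],"angular":[0,0,0.012],"jaw":0.085},{"slide":[0.0015,0,-0.09],"angular":[0,0,0.012],"jaw":0.085},{"slide":[0.0015,0,-0.107],"angular":[0,0,0.012],"jaw":0.085},{"slide":[0.0015,0,-0.117],"angular":[0,0,0.012],"jaw":0.085},{"slide":[0.0015,0,-0.117],"angular":[0,0,0.012],"jaw":0.085},{"slide":[0.0015,0,-0.117],"angular":[0,0,0.012],"jaw":0.085},{"slide":[0.0015,0,-0.117],"angular":[0,0,0.012],"jaw":0.085}]}}

```text
time_s: 11.98
eef_pos: [474.5, -109.2, 181.3]
orientation: [0.002, -0.284, 0.959, -0.003]
wrist_force: [0.1, -0.2, 0.9]
gripper_width: 84.9
```

>>> {"op": "apply_moves", "data": {"increments": [{"slide":[-0.001,0,-0.002],"angular":[0,0,0],"jaw":0.06},{"slide":[-0.001,0,-0.002],"angular":[0,0,0],"jaw":0.04},{"slide":[-0.001,0,-0.002],"angular":[0,0,0],"jaw":0.025},{"slide":[-0.001,0,-0.002],"angular":[0,0,0],"jaw":0.01},{"slide":[-0.001,0,-0.002],"angular":[0,0,0],"jaw":0.01},{"slide":[-0.001,0,-0.002],"angular":[0,0,0],"jaw":0.01},{"slide":[-0.001,0,-0.002],"angular":[0,0,0],"jaw":0.01},{"slide":[-0.001,0,-0.002],"angular":[0,0,0],"jaw":0.01}], "force": 40}}

```text
time_s: 12.65
eef_pos: [473.2, -108.6, 179.7]
orientation: [0.002, -0.284, 0.959, -0.002]
wrist_force: [-1.9, 3.4, 6.0]
gripper_width: 19.1
```

Run:
```python
from h import *
s=r.state(); print(s['eef_pos'],yaw(s),s['gripper_width'],s['wrist_force'],s['wrist_torque'])
p=np.array([566.3,-226.4]);
# arc targets relative to current
c=s['eef_pos'][:2]; d=c-p; print(np.hypot(*d),np.arctan2(d[1],d[0]))
y0=0.934;a0=np.arctan2(d[1],d[0]);tot=a0-y0;print('swing',tot)
for k in range(1,31):
    t=-tot*k/30;R=np.array([[np.cos(t),-np.sin(t)],[np.sin(t),np.cos(t)]]);q=p+R@d-c
    print(k,(q/1000).round(4).tolist(),round(t,3))
```

```text
[ 473.21114447 -108.62071049  179.70994928] -2.564974988335052 19.136901083623194 [-1.88073215  3.37298453  6.00573406] [ 0.72312967  0.50075278 -0.05704349]
150.1249348422247 2.2396357829056464
swing 1.3056357829056462
1 [0.0052, 0.0039] -0.044
2 [0.0106, 0.0076] -0.087
3 [0.0161, 0.0111] -0.131
4 [0.0218, 0.0143] -0.174
5 [0.0276, 0.0173] -0.218
6 [0.0336, 0.02] -0.261
7 [0.0396, 0.0225] -0.305
8 [0.0458, 0.0247] -0.348
9 [0.052, 0.0266] -0.392
10 [0.0583, 0.0283] -0.435
11 [0.0647, 0.0296] -0.479
12 [0.0712, 0.0307] -0.522
13 [0.0776, 0.0315] -0.566
14 [0.0842, 0.0321] -0.609
15 [0.0907, 0.0323] -0.653
16 [0.0972, 0.0323] -0.696
17 [0.1037, 0.032] -0.74
18 [0.1102, 0.0314] -0.783
19 [0.1167, 0.0305] -0.827
20 [0.1231, 0.0293] -0.87
21 [0.1295, 0.0279] -0.914
22 [0.1358, 0.0261] -0.957
23 [0.142, 0.0241] -1.001
24 [0.1482, 0.0219] -1.045
25 [0.1542, 0.0193] -1.088
26 [0.1601, 0.0166] -1.132
27 [0.1659, 0.0135] -1.175
28 [0.1715, 0.0102] -1.219
29 [0.177, 0.0067] -1.262
30 [0.1824, 0.0029] -1.306
```

>>> {"op": "apply_moves", "data": {"increments": [{"slide":[0.0025,0.002,0],"angular":[0,0,-0.022],"jaw":0.01},{"slide":[0.0052,0.0039,0],"angular":[0,0,-0.044],"jaw":0.01},{"slide":[0.0106,0.0076,0],"angular":[0,0,-0.087],"jaw":0.01},{"slide":[0.0161,0.0111,0],"angular":[0,0,-0.131],"jaw":0.01},{"slide":[0.0218,0.0143,0],"angular":[0,0,-0.174],"jaw":0.01},{"slide":[0.0276,0.0173,0],"angular":[0,0,-0.218],"jaw":0.01},{"slide":[0.0336,0.02,0],"angular":[0,0,-0.261],"jaw":0.01},{"slide":[0.0396,0.0225,0],"angular":[0,0,-0.305],"jaw":0.01},{"slide":[0.0458,0.0247,0],"angular":[0,0,-0.348],"jaw":0.01},{"slide":[0.052,0.0266,0],"angular":[0,0,-0.392],"jaw":0.01},{"slide":[0.0583,0.0283,0],"angular":[0,0,-0.435],"jaw":0.01}]}}

```text
time_s: 13.57
eef_pos: [531.3, -80.3, 179.7]
orientation: [0.001, -0.07, 0.998, -0.003]
wrist_force: [-2.8, -1.5, 1.8]
gripper_width: 19.6
```

Run:
```python
from h import *
s=r.state(); print(s['eef_pos'],yaw(s),s['gripper_width'],s['wrist_force'],s['wrist_torque'])
p=np.array([566.3,-226.4]);
c=s['eef_pos'][:2]; d=c-p; a0=np.arctan2(d[1],d[0]); print(np.hypot(*d),a0)
tot=a0-0.934;print('swing',tot)
for k in range(1,21):
    t=-tot*k/20;R=np.array([[np.cos(t),-np.sin(t)],[np.sin(t),np.cos(t)]]);q=p+R@d-c
    print(k,(q/1000).round(4).tolist(),round(t,3))
```

```text
[531.31724367 -80.2647104  179.74279326] -3.0024018721707466 19.57210001685894 [-2.82408506 -1.48367755  1.82426653] [-0.12282409  0.4883199  -0.14398765]
150.2641544336144 1.8057607568312455
swing 0.8717607568312454
1 [0.0064, 0.0014] -0.044
2 [0.0129, 0.0025] -0.087
3 [0.0194, 0.0033] -0.131
4 [0.0259, 0.0039] -0.174
5 [0.0324, 0.0041] -0.218
6 [0.039, 0.0041] -0.262
7 [0.0455, 0.0038] -0.305
8 [0.052, 0.0032] -0.349
9 [0.0585, 0.0023] -0.392
10 [0.065, 0.0011] -0.436
11 [0.0714, -0.0003] -0.479
12 [0.0777, -0.0021] -0.523
13 [0.0839, -0.0041] -0.567
14 [0.0901, -0.0063] -0.61
15 [0.0961, -0.0089] -0.654
16 [0.102, -0.0117] -0.697
17 [0.1078, -0.0147] -0.741
18 [0.1135, -0.018] -0.785
19 [0.119, -0.0215] -0.828
20 [0.1243, -0.0253] -0.872
```

Going well; next I'll go most of the way, stopping about 0.09 rad short.

>>> {"op": "apply_moves", "data": {"increments": [{"slide":[0.0064,0.0014,0],"angular":[0,0,-0.044],"jaw":0.01},{"slide":[0.0129,0.0025,0],"angular":[0,0,-0.087],"jaw":0.01},{"slide":[0.0194,0.0033,0],"angular":[0,0,-0.131],"jaw":0.01},{"slide":[0.0259,0.0039,0],"angular":[0,0,-0.174],"jaw":0.01},{"slide":[0.0324,0.0041,0],"angular":[0,0,-0.218],"jaw":0.01},{"slide":[0.039,0.0041,0],"angular":[0,0,-0.262],"jaw":0.01},{"slide":[0.0455,0.0038,0],"angular":[0,0,-0.305],"jaw":0.01},{"slide":[0.052,0.0032,0],"angular":[0,0,-0.349],"jaw":0.01},{"slide":[0.0585,0.0023,0],"angular":[0,0,-0.392],"jaw":0.01},{"slide":[0.065,0.0011,0],"angular":[0,0,-0.436],"jaw":0.01},{"slide":[0.0714,-0.0003,0],"angular":[0,0,-0.479],"jaw":0.01},{"slide":[0.0777,-0.0021,0],"angular":[0,0,-0.523],"jaw":0.01},{"slide":[0.0839,-0.0041,0],"angular":[0,0,-0.567],"jaw":0.01},{"slide":[0.0901,-0.0063,0],"angular":[0,0,-0.61],"jaw":0.01},{"slide":[0.0961,-0.0089,0],"angular":[0,0,-0.654],"jaw":0.01},{"slide":[0.102,-0.0117,0],"angular":[0,0,-0.697],"jaw":0.01},{"slide":[0.1078,-0.0147,0],"angular":[0,0,-0.741],"jaw":0.01},{"slide":[0.1135,-0.018,0],"angular":[0,0,-0.785],"jaw":0.01},{"slide":[0.1135,-0.018,0],"angular":[0,0,-0.785],"jaw":0.01}]}}

```text
time_s: 15.15
eef_pos: [645.7, -98.9, 179.8]
orientation: [0.0, 0.319, 0.948, -0.003]
wrist_force: [0.3, -1.5, 2.7]
gripper_width: 19.3
```

Run:
```python
from h import *
s=r.state(); print(s['eef_pos'],yaw(s),s['gripper_width'],s['wrist_force'],s['wrist_torque'])
p=np.array([566.3,-226.4]);
c=s['eef_pos'][:2]; d=c-p; a0=np.arctan2(d[1],d[0]); print(np.hypot(*d),a0)
for t in (-.03,-.05,-0.07,-.09,-.1,-.11,-.12):
    R=np.array([[np.cos(t),-np.sin(t)],[np.sin(t),np.cos(t)]]);q=p+R@d-c
    print((q/1000).round(4).tolist(),round(t,3))
```

```text
[645.65348912 -98.94073602 179.83699685] 2.4932897223191013 19.25440818854011 [ 0.30867667 -1.494928    2.74534963] [-0.23485557 -0.00463837 -0.05501298]
150.1427327887137 1.013939691477598
[0.0038, -0.0024] -0.03
[0.0063, -0.0041] -0.05
[0.0087, -0.0059] -0.07
[0.0111, -0.0076] -0.09
[0.0123, -0.0086] -0.1
[0.0135, -0.0095] -0.11
[0.0147, -0.0104] -0.12
```

>>> {"op": "apply_moves", "data": {"increments": [{"slide":[0.002,-0.0012,0],"angular":[0,0,-0.015],"jaw":0.01},{"slide":[0.0038,-0.0024,0],"angular":[0,0,-0.03],"jaw":0.01},{"slide":[0.005,-0.0033,0],"angular":[0,0,-0.04],"jaw":0.01},{"slide":[0.0063,-0.0041,0],"angular":[0,0,-0.05],"jaw":0.01},{"slide":[0.0075,-0.005,0],"angular":[0,0,-0.06],"jaw":0.01},{"slide":[0.0075,-0.005,0],"angular":[0,0,-0.06],"jaw":0.01}]}}

```text
time_s: 15.65
eef_pos: [653.2, -104.0, 179.8]
orientation: [0.0, 0.347, 0.938, -0.003]
wrist_force: [-1.3, 0.0, 3.4]
gripper_width: 19.4
```

>>> {"op": "apply_moves", "data": {"increments": [{"slide":[0.0012,-0.0009,0],"angular":[0,0,-0.01],"jaw":0.01},{"slide":[0.0024,-0.0017,0],"angular":[0,0,-0.02],"jaw":0.01},{"slide":[0.0036,-0.0026,0],"angular":[0,0,-0.03],"jaw":0.01},{"slide":[0.0036,-0.0026,0],"angular":[0,0,-0.03],"jaw":0.01}]}}

```text
time_s: 15.98
eef_pos: [655.3, -105.5, 179.7]
orientation: [-0.002, 0.361, 0.932, -0.003]
wrist_force: [-9.4, 5.4, 5.6]
gripper_width: 19.3
```

>>> {"op": "apply_moves", "data": {"increments": [{"slide":[0,0,0],"angular":[0,0,0],"jaw":0.01},{"slide":[0,0,0],"angular":[0,0,0],"jaw":0.01}]}}

```text
time_s: 16.15
eef_pos: [655.1, -105.4, 179.8]
orientation: [-0.002, 0.361, 0.932, -0.003]
wrist_force: [-3.1, 2.2, 3.1]
gripper_width: 19.3
```

Run:
```python
from h import *
s=r.state(); print(s['eef_pos'],yaw(s),yaw(s)%np.pi,s['gripper_width'],s['wrist_force'],s['wrist_torque'],s['joint_positions'].round(2))
```

```text
[ 655.0875956  -105.39664487  179.76289284] 2.401890587239541 2.401890587239541 19.340120352403673 [-3.10628554  2.18030237  3.1012811 ] [0.29526251 0.77061174 0.03589211] [-0.16  0.5   0.26  1.33 -0.    0.58]
```

>>> {"op": "apply_moves", "data": {"increments": [{"slide":[0,0,0],"angular":[0,0,0],"jaw":0.04},{"slide":[0,0,0],"angular":[0,0,0],"jaw":0.07},{"slide":[0,0,0],"angular":[0,0,0],"jaw":0.085},{"slide":[0,0,0],"angular":[0,0,0],"jaw":0.085},{"slide":[0,0,0.02],"angular":[0,0,0],"jaw":0.085},{"slide":[0,0,0.05],"angular":[0,0,0],"jaw":0.085},{"slide":[0,0,0.08],"angular":[0,0,0],"jaw":0.085},{"slide":[0,0,0.1],"angular":[0,0,0.1],"jaw":0.085},{"slide":[0,0,0.1],"angular":[0,0,0.22],"jaw":0.085},{"slide":[0,0,0.1],"angular":[0,0,0.34],"jaw":0.085},{"slide":[0,0,0.1],"angular":[0,0,0.46],"jaw":0.085},{"slide":[0,0,0.1],"angular":[0,0,0.58],"jaw":0.085},{"slide":[0,0,0.1],"angular":[0,0,0.7],"jaw":0.085},{"slide":[0,0,0.1],"angular":[0,0,0.82],"jaw":0.085},{"slide":[0,0,0.1],"angular":[0,0,0.94],"jaw":0.085},{"slide":[0,0,0.1],"angular":[0,0,1.06],"jaw":0.085},{"slide":[0,0,0.1],"angular":[0,0,1.18],"jaw":0.085},{"slide":[0,0,0.1],"angular":[0,0,1.3],"jaw":0.085},{"slide":[0,0,0.1],"angular":[0,0,1.42],"jaw":0.085},{"slide":[0,0,0.1],"angular":[0,0,1.54],"jaw":0.085}]}}

```text
time_s: 17.82
eef_pos: [655.2, -105.5, 279.7]
orientation: [0.001, -0.392, 0.92, -0.003]
wrist_force: [0.1, 0.0, -0.1]
gripper_width: 84.9
```

>>> {"op": "apply_moves", "data": {"increments": [{"slide":[0,0,0],"angular":[0,0,0.12],"jaw":0.085},{"slide":[0,0,0],"angular":[0,0,0.24],"jaw":0.085},{"slide":[0,0,0],"angular":[0,0,0.36],"jaw":0.085},{"slide":[0,0,0],"angular":[0,0,0.48],"jaw":0.085},{"slide":[0,0,0],"angular":[0,0,0.6],"jaw":0.085},{"slide":[0,0,0],"angular":[0,0,0.72],"jaw":0.085},{"slide":[0,0,0],"angular":[0,0,0.84],"jaw":0.085},{"slide":[0,0,0],"angular":[0,0,0.96],"jaw":0.085},{"slide":[0,0,0],"angular":[0,0,1.08],"jaw":0.085},{"slide":[0,0,0],"angular":[0,0,1.2],"jaw":0.085},{"slide":[0,0,0],"angular":[0,0,1.32],"jaw":0.085},{"slide":[0,0,0],"angular":[0,0,1.44],"jaw":0.085},{"slide":[0,0,0],"angular":[0,0,1.56],"jaw":0.085},{"slide":[0,0,0],"angular":[0,0,1.6],"jaw":0.085},{"slide":[0,0,0],"angular":[0,0,1.6],"jaw":0.085},{"slide":[0,0,0],"angular":[0,0,1.6],"jaw":0.085}]}}

```text
time_s: 19.15
eef_pos: [655.4, -105.5, 279.6]
orientation: [-0.003, 0.933, -0.36, 0.002]
wrist_force: [0.1, -0.3, 0.7]
gripper_width: 84.9
```

Run:
```python
from h import *
s=r.state(); save('wrist','w7'); print(s['eef_pos'],yaw(s)%np.pi,s['orientation'],s['joint_positions'].round(2)); print(wing('pics/w7.png',s))
save('scene','s7')
```

```text
[ 655.35363556 -105.53011329  279.59744851] 2.404281560797137 [-0.00296146  0.93280775 -0.36035693  0.00195202] [-0.16  0.48  0.48  1.56  0.   -2.57]
((642.5030517578125, -93.59364318847656), (16.306026458740234, 54.76610565185547), np.float32(2.4019356), (267, 211, 27, 80))
```

View pics/w7.png

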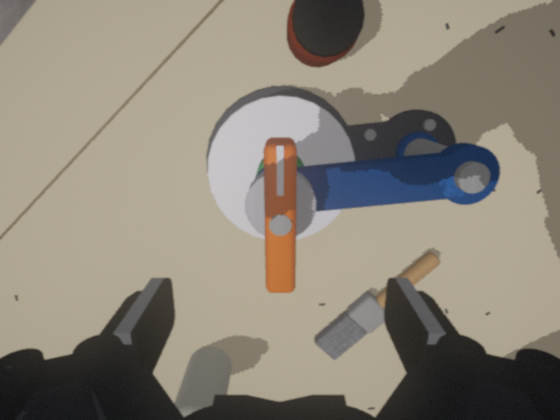

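View pics/s7.png

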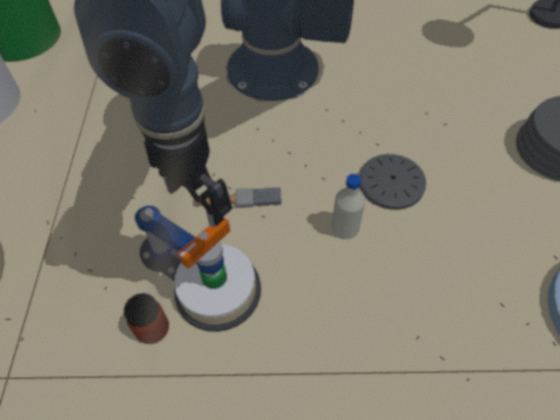

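>>> {"op": "apply_moves", "data": {"increments": [{"slide":[0,0,-0.03],"angular":[0,0,0],"jaw":0.085},{"slide":[0,0,-0.06],"angular":[0,0,0],"jaw":0.085},{"slide":[0,0,-0.085],"angular":[0,0,0],"jaw":0.085},{"slide":[0,0,-0.097],"angular":[0,0,0],"jaw":0.085},{"slide":[0,0,-0.101],"angular":[0,0,0],"jaw":0.085},{"slide":[0,0,-0.101],"angular":[0,0,0],"jaw":0.085},{"slide":[0,0,-0.101],"angular":[0,0,0],"jaw":0.085},{"slide":[0,0,-0.101],"angular":[0,0,0],"jaw":0.06},{"slide":[0,0,-0.101],"angular":[0,0,0],"jaw":0.04},{"slide":[0,0,-0.101],"angular":[0,0,0],"jaw":0.025},{"slide":[0,0,-0.101],"angular":[0,0,0],"jaw":0.01},{"slide":[0,0,-0.101],"angular":[0,0,0],"jaw":0.01},{"slide":[0,0,-0.101],"angular":[0,0,0],"jaw":0.01},{"slide":[0,0,-0.101],"angular":[0,0,0],"jaw":0.01},{"slide":[0,0,-0.101],"angular":[0,0,0],"jaw":0.01}], "force": 80}}

```text
time_s: 20.5
eef_pos: [655.5, -105.5, 179.1]
orientation: [-0.003, 0.933, -0.36, 0.002]
wrist_force: [-0.7, 0.7, 4.1]
gripper_width: 18.5
```

Run:
```python
from h import *
s=r.state(); print(s['eef_pos'],yaw(s)%np.pi,s['gripper_width'],s['wrist_force'],s['wrist_torque'])
```

```text
[ 655.45196872 -105.50607025  179.12329114] 2.4044887441069687 18.495036738857788 [-0.66390162  0.69520929  4.08778583] [0.01346445 0.28471333 0.0366622 ]
```

>>> {"op": "apply_moves", "data": {"increments": [{"slide":[0,0,-0.0001],"angular":[0,0,-0.05],"jaw":0.01},{"slide":[0,0,-0.0003],"angular":[0,0,-0.12],"jaw":0.01},{"slide":[0,0,-0.0005],"angular":[0,0,-0.2],"jaw":0.01},{"slide":[0,0,-0.0007],"angular":[0,0,-0.28],"jaw":0.01},{"slide":[0,0,-0.0009],"angular":[0,0,-0.36],"jaw":0.01},{"slide":[0,0,-0.0011],"angular":[0,0,-0.44],"jaw":0.01},{"slide":[0,0,-0.0014],"angular":[0,0,-0.52],"jaw":0.01},{"slide":[0,0,-0.0016],"angular":[0,0,-0.6],"jaw":0.01},{"slide":[0,0,-0.0018],"angular":[0,0,-0.68],"jaw":0.01},{"slide":[0,0,-0.002],"angular":[0,0,-0.76],"jaw":0.01},{"slide":[0,0,-0.0022],"angular":[0,0,-0.84],"jaw":0.01},{"slide":[0,0,-0.0024],"angular":[0,0,-0.92],"jaw":0.01},{"slide":[0,0,-0.0026],"angular":[0,0,-1.0],"jaw":0.01},{"slide":[0,0,-0.0028],"angular":[0,0,-1.08],"jaw":0.01},{"slide":[0,0,-0.003],"angular":[0,0,-1.16],"jaw":0.01},{"slide":[0,0,-0.0032],"angular":[0,0,-1.24],"jaw":0.01},{"slide":[0,0,-0.0034],"angular":[0,0,-1.32],"jaw":0.01},{"slide":[0,0,-0.0036],"angular":[0,0,-1.4],"jaw":0.01},{"slide":[0,0,-0.0038],"angular":[0,0,-1.48],"jaw":0.01},{"slide":[0,0,-0.004],"angular":[0,0,-1.55],"jaw":0.01}]}}

```text
time_s: 22.17
eef_pos: [654.9, -105.6, 175.1]
orientation: [0.0, -0.412, 0.911, -0.004]
wrist_force: [-2.9, -0.6, 4.2]
gripper_width: 19.0
```

Run:
```python
from h import *
s=r.state(); print(s['eef_pos'],yaw(s),s['gripper_width'],s['wrist_force'],s['wrist_torque'],s['orientation'])
```

```text
[ 654.90539139 -105.5762399   175.07929648] -2.291235048036042 18.98794613532489 [-2.87014006 -0.5984489   4.23057829] [0.03114917 0.61892306 0.09331431] [ 1.06232725e-04 -4.12485162e-01  9.10957356e-01 -3.56018678e-03]
```

>>> {"op": "apply_moves", "data": {"increments": [{"slide":[0.0003,0,-0.0001],"angular":[0,0,-0.05],"jaw":0.01},{"slide":[0.0003,0,-0.0003],"angular":[0,0,-0.12],"jaw":0.01},{"slide":[0.0003,0,-0.0005],"angular":[0,0,-0.2],"jaw":0.01},{"slide":[0.0003,0,-0.0007],"angular":[0,0,-0.28],"jaw":0.01},{"slide":[0.0003,0,-0.0009],"angular":[0,0,-0.36],"jaw":0.01},{"slide":[0.0003,0,-0.0011],"angular":[0,0,-0.44],"jaw":0.01},{"slide":[0.0003,0,-0.0014],"angular":[0,0,-0.52],"jaw":0.01},{"slide":[0.0003,0,-0.0016],"angular":[0,0,-0.6],"jaw":0.01},{"slide":[0.0003,0,-0.0018],"angular":[0,0,-0.68],"jaw":0.01},{"slide":[0.0003,0,-0.002],"angular":[0,0,-0.76],"jaw":0.01},{"slide":[0.0003,0,-0.0022],"angular":[0,0,-0.84],"jaw":0.01},{"slide":[0.0003,0,-0.0024],"angular":[0,0,-0.92],"jaw":0.01},{"slide":[0.0003,0,-0.0026],"angular":[0,0,-1.0],"jaw":0.01},{"slide":[0.0003,0,-0.0028],"angular":[0,0,-1.08],"jaw":0.01},{"slide":[0.0003,0,-0.003],"angular":[0,0,-1.16],"jaw":0.01},{"slide":[0.0003,0,-0.0032],"angular":[0,0,-1.24],"jaw":0.01},{"slide":[0.0003,0,-0.0034],"angular":[0,0,-1.32],"jaw":0.01},{"slide":[0.0003,0,-0.0036],"angular":[0,0,-1.4],"jaw":0.01},{"slide":[0.0003,0,-0.0038],"angular":[0,0,-1.48],"jaw":0.01},{"slide":[0.0003,0,-0.004],"angular":[0,0,-1.55],"jaw":0.01}]}}

```text
time_s: 23.83
eef_pos: [654.8, -105.1, 171.1]
orientation: [-0.003, 0.344, 0.939, -0.002]
wrist_force: [-1.9, 2.4, 3.6]
gripper_width: 18.6
```

Run:
```python
from h import *
s=r.state(); print(s['eef_pos'],yaw(s),s['gripper_width'],s['wrist_force'],s['wrist_torque'],s['joint_positions'].round(3))
```

```text
[ 654.80675396 -105.1008449   171.09199319] 2.438189287529383 18.575816070829102 [-1.92656024  2.40579875  3.62295233] [0.46055252 0.33370717 0.12557102] [-0.158  0.505  0.241  1.313 -0.003  0.546]
```

>>> {"op": "apply_moves", "data": {"increments": [{"slide":[0,0,-0.0001],"angular":[0,0,-0.05],"jaw":0.01},{"slide":[0,0,-0.0003],"angular":[0,0,-0.1],"jaw":0.01},{"slide":[0,0,-0.0004],"angular":[0,0,-0.16],"jaw":0.01},{"slide":[0,0,-0.0006],"angular":[0,0,-0.22],"jaw":0.01},{"slide":[0,0,-0.0007],"angular":[0,0,-0.28],"jaw":0.01},{"slide":[0,0,-0.0009],"angular":[0,0,-0.34],"jaw":0.01},{"slide":[0,0,-0.001],"angular":[0,0,-0.4],"jaw":0.01},{"slide":[0,0,-0.0012],"angular":[0,0,-0.45],"jaw":0.01},{"slide":[0,0,-0.0012],"angular":[0,0,-0.45],"jaw":0.01}]}}

```text
time_s: 24.58
eef_pos: [654.9, -104.9, 169.9]
orientation: [-0.003, 0.546, 0.838, -0.001]
wrist_force: [-1.3, 1.0, 1.4]
gripper_width: 18.9
```

Run:
```python
from h import *
s=r.state(); print(s['eef_pos'],yaw(s),s['gripper_width'],s['wrist_force'],s['wrist_torque'],s['joint_positions'].round(3))
```

```text
[ 654.85438654 -104.9259381   169.86945578] 1.986004851342132 18.911522649636993 [-1.30124306  0.98933717  1.36483669] [ 0.22230451 -0.02758086 -0.13323311] [-0.159  0.507  0.24   1.312  0.     0.997]
```

>>> {"op": "apply_moves", "data": {"increments": [{"slide":[0,0,-0.0001],"angular":[0,0,-0.03],"jaw":0.01},{"slide":[0,0,-0.0002],"angular":[0,0,-0.06],"jaw":0.01},{"slide":[0,0,-0.0003],"angular":[0,0,-0.09],"jaw":0.01},{"slide":[0,0,-0.0003],"angular":[0,0,-0.12],"jaw":0.01}]}}

```text
time_s: 24.92
eef_pos: [654.9, -104.9, 169.8]
orientation: [-0.003, 0.595, 0.804, -0.001]
wrist_force: [-1.4, 1.0, 2.2]
gripper_width: 18.6
```

Run:
```python
from h import *
s=r.state(); print(s['eef_pos'],yaw(s),s['gripper_width'],s['wrist_force'],s['wrist_torque'],s['joint_positions'].round(3))
```

```text
[ 654.8790411  -104.87320112  169.75114921] 1.8666621124802225 18.63943762112934 [-1.40942961  1.04697644  2.24687813] [0.06323522 0.02000373 0.17759696] [-1.590e-01  5.060e-01  2.400e-01  1.311e+00  1.000e-03  1.116e+00]
```

>>> {"op": "apply_moves", "data": {"increments": [{"slide":[0,0,0],"angular":[0,0,-0.025],"jaw":0.01},{"slide":[0,0,0],"angular":[0,0,-0.05],"jaw":0.01}]}}

```text
time_s: 25.08
eef_pos: [654.9, -104.9, 169.8]
orientation: [-0.003, 0.615, 0.788, -0.001]
wrist_force: [-0.7, 0.1, 2.2]
gripper_width: 18.9
```

Run:
```python
from h import *
s=r.state(); print(yaw(s),s['gripper_width'],s['wrist_force'],s['wrist_torque'])
```

```text
1.8167147240419046 18.893482438080976 [-0.70512899  0.07102433  2.15451253] [4.94904421e-02 4.08165982e-04 4.23674998e-01]
```

>>> {"op": "apply_moves", "data": {"increments": [{"slide":[0,0,0],"angular":[0,0,-0.025],"jaw":0.01},{"slide":[0,0,0],"angular":[0,0,-0.05],"jaw":0.01}]}}

```text
time_s: 25.25
eef_pos: [654.9, -104.9, 169.8]
orientation: [-0.003, 0.635, 0.772, -0.001]
wrist_force: [-0.1, -0.4, 1.9]
gripper_width: 18.4
```

Run:
```python
from h import *
s=r.state(); print(yaw(s),s['gripper_width'],s['wrist_force'],s['wrist_torque'])
```

```text
1.7652669875521705 18.438096273530206 [-0.10239404 -0.3542679   1.90882255] [-0.02765559 -0.04039208  0.40646843]
```

>>> {"op": "apply_moves", "data": {"increments": [{"slide":[0,0,0],"angular":[0,0,-0.03],"jaw":0.01},{"slide":[0,0,0],"angular":[0,0,-0.06],"jaw":0.01},{"slide":[0,0,0],"angular":[0,0,-0.09],"jaw":0.01},{"slide":[0,0,0],"angular":[0,0,-0.12],"jaw":0.01},{"slide":[0,0,0],"angular":[0,0,-0.13],"jaw":0.01},{"slide":[0,0,0],"angular":[0,0,-0.13],"jaw":0.01}]}}

```text
time_s: 25.75
eef_pos: [655.0, -104.8, 169.8]
orientation: [-0.003, 0.684, 0.729, -0.001]
wrist_force: [0.5, 0.7, 1.6]
gripper_width: 19.0
```

Run:
```python
from h import *
s=r.state(); T=wT(s);im=save('wrist','w8');print(s['eef_pos'],yaw(s),s['gripper_width'],s['wrist_force'],s['wrist_torque']);print(wing('pics/w8.png',s,197))
```

```text
[ 654.96245387 -104.84068418  169.77345069] 1.6350487977488448 18.96926211893453 [0.49635388 0.7121747  1.64514676] [ 0.05167509 -0.04549708  0.41891158]
((654.4674682617188, -84.87458801269531), (17.53787612915039, 47.170772552490234), np.float32(1.6561744), (253, 203, 52, 125))
```

View pics/w8.png

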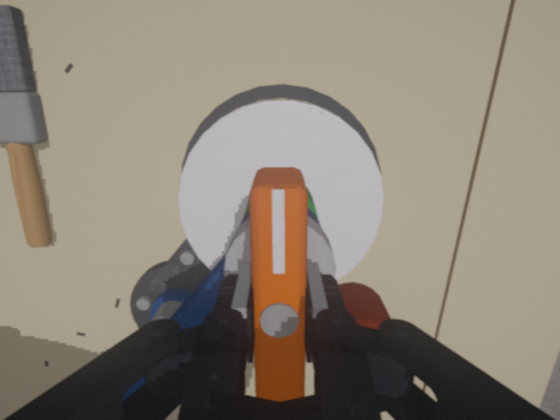

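>>> {"op": "apply_moves", "data": {"increments": [{"slide":[0,0,0],"angular":[0,0,-0.02],"jaw":0.01},{"slide":[0,0,0],"angular":[0,0,-0.04],"jaw":0.01},{"slide":[0,0,0],"angular":[0,0,-0.04],"jaw":0.01}]}}

```text
time_s: 26.05
eef_pos: [655.0, -104.8, 169.8]
orientation: [-0.003, 0.699, 0.715, -0.001]
wrist_force: [0.4, 0.8, 1.8]
gripper_width: 18.6
```

Run:
```python
from h import *
s=r.state();print(yaw(s),s['wrist_torque'])
```

```text
1.5941490988348013 [ 0.01857229 -0.10053792  0.40121215]
```

>>> {"op": "apply_moves", "data": {"increments": [{"slide":[0,0,0],"angular":[0,0,0],"jaw":0.04},{"slide":[0,0,0],"angular":[0,0,0],"jaw":0.07},{"slide":[0,0,0],"angular":[0,0,0],"jaw":0.085},{"slide":[0,0,0],"angular":[0,0,0],"jaw":0.085},{"slide":[0,0,0],"angular":[0,0,0],"jaw":0.085},{"slide":[0,0,0.01],"angular":[0,0,0],"jaw":0.085},{"slide":[0,0,0.03],"angular":[0,0,0],"jaw":0.085},{"slide":[0,0,0.06],"angular":[0,0,0],"jaw":0.085},{"slide":[0,0,0.09],"angular":[0,0,0],"jaw":0.085},{"slide":[0,0,0.12],"angular":[0,0,0],"jaw":0.085},{"slide":[0,0,0.14],"angular":[0,0,0],"jaw":0.085},{"slide":[0,0,0.14],"angular":[0,0,0],"jaw":0.085},{"slide":[0,0,0.14],"angular":[0,0,0],"jaw":0.085}]}}

```text
time_s: 27.13
eef_pos: [655.5, -104.9, 311.5]
orientation: [-0.002, 0.699, 0.715, 0.0]
wrist_force: [-0.1, 0.8, -0.7]
gripper_width: 85.3
```

Run:
```python
from h import *
s=r.state(); save('wrist','w9');save('scene','s9');print(s['eef_pos'],yaw(s),s['wrist_force']);print(wing('pics/w9.png',s,197))
```

```text
[ 655.53932508 -104.89987119  311.52433651] 1.594163903055015 [-0.13321896  0.78129776 -0.68161786]
((660.6942138671875, -119.71963500976562), (18.04105567932129, 64.60743713378906), np.float32(1.8570774), (266, 184, 40, 80))
```

View pics/w9.png

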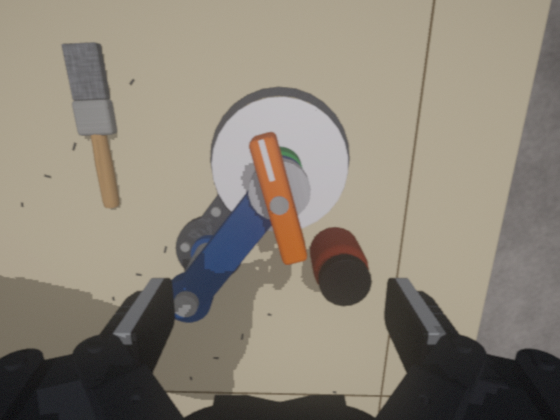

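View pics/s9.png

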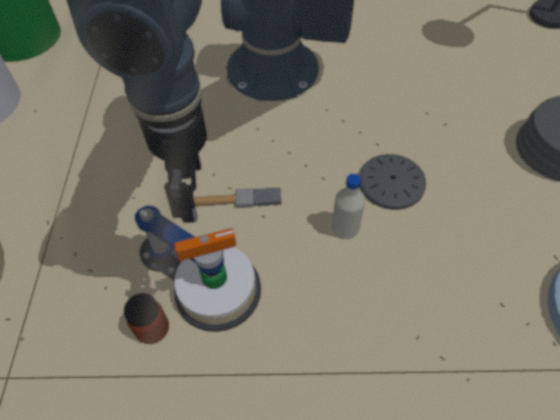

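The wing handle sprang back to 1.857 rad, where I predicted the stop at 1.853. So the screw is at its stop, and the handle had given way by about 0.26 rad. The clamp arm lies over the boss, the cover is flat, and the bystanders look unmoved.

Run:
```python
from h import *
a=cv2.imread('pics/scene0.png').astype(int);b=cv2.imread('pics/s9.png').astype(int)
for n,(x0,y0,x1,y1) in dict(dial=(358,155,428,208),bottle=(330,172,366,240),jar=(125,293,170,343),brush=(235,185,284,208)).items():
    print(n,abs(a-b)[y0:y1,x0:x1].mean().round(1))
print(r.sign_off())
```

```text
dial 6.9
bottle 8.6
jar 6.5
brush 8.4
the job is handed in; nothing more can be done
None
```

The mould is closed and clamped, and I handed the job in at about 27 s with the gripper open and clear above the handle. I set the cover on the mould, swung the clamp arm round to its stop, and screwed the wing handle clockwise until it clicked once. Then I let go.

**Cover:** It touched down lightly, the wrist force changing by about 4.5 N, which is roughly its own weight. It lies flat. An outline drawn from the mould in the scene camera matched it to about 1 mm, and its expected position from the grip agreed to 1–2 mm. Two circle fits disagreed by about 3–4 mm: one in the scene camera, with large residuals, and one on the foot's edge in the wrist camera, which was poor. I took both for bad fits and did not re-centre the cover.

**Clamp arm:** It met its stop at the home position, with about 10 N pushing back.

**Click:** The turning torque rose to 0.40–0.42 N m and stayed level. The handle gave way by about 0.26 rad; the limits are 0.12 for a click and 0.42 for over-tightening. After release it sprang back to 1.857 rad, against 1.853 rad predicted for the screw at its stop.

**Dial, bottle, jar and brush:** Comparing the scene pictures from before and after showed only small differences at all four, and I saw no movement.

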